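Deburr the rim of a cheese-mould hoop

TASK

The steel cheese hoop in the vice has just been cut to length. Take the orange deburring tool from its wooden block, hook its swivelling blade inside the hoop's top edge on the side over the vice screw, and draw it once around the inner edge, anticlockwise seen from above, keeping light, steady contact all the way round and a little past the start, never pressing hard. Then stand the tool back in its hole in the block, and leave the other things on the bench where they are.

Things in the scene. Friction and masses are not known exactly. Their poses are not given: they have to be found in the camera images.
- vice: Green bench vice, fixed, holding the hoop in a split wooden block. Origin on the bench straight below the hoop's axis; x points from the screw and tommy bar (-x) to the fixed jaw (+x), z up. Jaws 94 mm wide (y), x -73 to +81 mm, tops 112 mm, anvil 122 mm above the bench; screw and tommy bar reach x -158 mm, y -45 to +58 mm, below 90 mm. Place and yaw vary.
- hoop: Thin steel cheese-mould hoop, an upright open tube in the vice: bore 50 to 58 mm, wall 3 mm. Origin: mid between the jaws, at the height of its flat upper rim, 150 mm above the bench; axes as the vice's (screw side -x). It is oval and off centre, no two alike: the inner edge lies 22 to 33 mm from the origin: feel for it. It does not yield. Work with 2 to 8 N; under 1.5 N skips, over 10 N gouges.
- deburrer: Hand deburring tool, about 150 g, upright in the block. Orange handle 20 x 20 mm square (flats face its x and y), z 4 to 74 mm; black round guard 34 mm across, z 0 to 4 mm; steel nose cone 23 mm across, z -12 to 0, and the swivelling blade below. Origin: on the handle's axis at the guard's underside; z up the handle. Grip the handle 29 mm above the origin, firmly (80 to 110 N).
- blade (a joint): Swivel of the blade, rad, endless, anticlockwise from above positive, slight friction (stays as left). At 0 the blade's offset points to the tool's +x. It trails like a castor: with the handle's axis outside the edge and the blade inside, pulling the handle outward makes the blade point inward, and it follows round without the wrist turning. Pushed against the wall tip first, it jams.
- blade_edge (a point): Working point of the dark steel blade: 28 mm below the tool's origin, 6.9 mm off its axis on the side the swivel gives. The blade is a 3.4 mm round bar: straight down from the nose to z -16 mm, cranked to 5 mm off axis at z -21 mm, then straight to its tip 8.5 mm off axis at z -34 mm. In work this point is within 4 mm of the rim's height, the tip inside the bore.
- stand: Light wooden tool block, 150 x 64 mm and 48 mm high, fixed to the bench; origin at the centre of its underside, x along its length. A short round file handle (18 mm thick, its top 99 mm above the bench) stands in it at x +50 mm.
- stand_hole (a point): Centre of the mouth (at the block's top, 48 mm above the bench) of the 26 mm through hole for the deburring tool, 45 mm from the block's centre towards its -x end. The stowed tool's guard rests flat on the block around it; the cone centres it.
- hoop0: A finished loose hoop standing on the bench between and beyond vice and block, 60 mm across, 85 mm high, origin at the centre of its foot. Leave alone.
- hoop1: Another finished loose hoop at the right of the bench, same size, origin at the centre of its foot. Leave alone.
- jar: Amber honey jar with brass lid, 64 mm across, 85 mm high, origin at its foot. Leave alone.
- bell: Brass cow bell standing on its mouth, 64 mm across, 74 mm high, origin at its foot. Leave alone.
- hammer: Hammer lying at the left of the bench, origin under its middle. Leave alone.
- screwdriver: Screwdriver lying at the right of the bench, origin under its middle. Leave alone.
- mug: White mug, 76 mm across, 85 mm high, origin at its foot. Leave alone.

How it is judged:
By the outcome, as a careful person would: the job done as asked, in the order asked, and still so for the second after the job is handed in, with the robot touching nothing.
It also fails if it takes over 72 s, if anything falls off the work surface, if the arm or the gripper's body presses on something with over 40 N, if the wrist force passes 120 N, or if a joint passes its speed limit or range.

ROBOT

A 7-joint arm with a two-finger parallel gripper is mounted at the origin on the work surface. World frame = base frame: x ahead of the robot, y to its left, z up, the work surface at z = 0. Lengths are in m, angles in rad, forces in N, time in s.
With the tool pointing down it reaches from about 0.4 to 0.85 m from the base axis. Payload 6.9 kg.
Tool frame: the origin (TCP) lies at the very end of the fingers, on their centre line; the grasp point (between the pads) lies 19 mm behind it; z points along the fingers, y is the line along which they close (so a half turn about z gives the same grasp; the last joint's range is limited). The gripper opens to 85 mm and grips with 20 to 120 N. Pads are 22 mm wide; open, the fingers measure 114 mm over their backs; the gripper's body (76 mm by 85 mm) begins 54 mm behind the grasp point. The pads swing forward as they close: fully open they stand 13 mm farther back than shut.
Start: joints at [1.341, 0.507, -0.238, 1.5, 0.126, 1.149, -0.155], TCP at [0.206, -0.59, 0.231] pointing down, gripper open.
Joint ranges: [-3.08, 3.08], [-0.24, 2.05], [-1.43, 1.35], [0, 2.5], [-1.52, 4.66], [0.17, 1.96], [-2.89, 2.89]. Speed limits (rad/s): [2.39, 2.39, 3.14, 3.14, 3.14, 3.14, 3.14].

INTERFACE

Orientations are given as a unit quaternion [w, x, y, z].
In Python, from plant import ctrl gives the robot as it stands.
- The arm moves only by the tool play_rows, never from a script. Its argument "commands" is a list of rows, each an object of numbers: "ax", "ay", "az": the turn, a rotation vector about the tool's x, y, z in rad; "x", "y", "z": the shift along the tool's x, y, z in m; "jaw": the opening in per cent of the stroke, from 0 (shut) to 100 (fully open). In form: [{"ax": .., "ay": .., "az": .., "x": .., "y": .., "z": .., "jaw": ..}, ...]. A call has 1 to 12 rows; each row is the pose to reach, as a shift and turn from the pose commanded when the call began, along the tool's axes at that moment; what a row does not reach only later rows make up. A row lasts 1/10 s, in which the tool goes at most 50 mm and 8.59 degrees, less where a joint would pass 70% of its speed; a pose out of reach is approached as far as the arm can. A call with a gripper value outside its range is refused whole. The fingers move at their own pace and stop on an object; the grip force is fixed at half the most. Time passes only in rows, so rows that repeat a pose let the fingers close. It gives the time, the measured TCP pose, the force, the opening and the grip force at its end, in the units of the state.
- ctrl.observe(): the state, without advancing time (a new reading comes with each control period).
- ctrl.camera(name): name is "side" or "top"; returns a dict with "img" (384x512x3 uint8, red, green, blue), "K" (3x3 intrinsics, pixels), "origin" and "orientation" of the camera in the world. Camera axes: x right, y down, z forward; pixel columns grow to the right and rows downward; lengths in m; the calibration is good to about 2 mm. A picture is of the moment at which its call begins. There is no depth.
- ctrl.hand_in(): hands the job in; it is judged then, once.
The state is a dict: "clock": time; "joint_pos": joint angles; "qvel": joint speeds; "tau": joint torques, N m; "eef_pos": TCP position; "ee_rot": TCP orientation; "force": force on the tool from outside, world axes, zero at the start; "ft_torque": the same for the moment, N m; "gripper_width": finger opening in m; "gripper_force": force on a finger pad.
Only numpy, scipy, OpenCV 4.12 (cv2) and the standard library are available. Lean on these libraries where they do the work, as an engineer would, in place of code of your own. Each camera call takes 0.05 s, during which the arm holds its last target. There are 200 camera calls.

## Working session

There is one attempt and no reset: what is moved stays moved. The work goes in short steps, Python scripts to look and compute and a tool call to move; the robot and the scene stay as the last step left them, time stands still between calls to the robot, and variables do not carry over. Pictures are saved under pics/ and viewed, at most 10 in all, crops included, and the job is handed in when it is done.

Besides the shell and the picture viewer there is one more tool, called after ">>>" as name(argument=value, ...), one argument or row to a line, values as JSON. play_rows: Moves the arm, as the interface text tells. Its arguments: {"type":"object","properties":{"commands":{"type":"array"}},"required":["commands"]}

```bash
mkdir -p pics; ls; cat > h.py <<'E'
import numpy as np, cv2
from scipy.spatial.transform import Rotation as R
from plant import ctrl
def rot(q): return R.from_quat([q[1],q[2],q[3],q[0]]).as_matrix()
def ray(c,u,v):
    d=rot(c["orientation"])@np.linalg.inv(c["K"])@[u,v,1.]; return np.array(c["origin"]),d
def plane(c,u,v,z):
    o,d=ray(c,u,v); return o+d*(z-o[2])/d[2]
def two(c1,p1,c2,p2):
    o1,d1=ray(c1,*p1);o2,d2=ray(c2,*p2)
    t=np.linalg.lstsq(np.c_[d1,-d2],o2-o1,rcond=None)[0]
    a=o1+t[0]*d1;b=o2+t[1]*d2; return (a+b)/2,np.linalg.norm(a-b)
def proj(c,P):
    p=c["K"]@(rot(c["orientation"]).T@(np.array(P)-c["origin"])); return p[:2]/p[2]
def save(n,img): cv2.imwrite(f"pics/{n}.png",cv2.cvtColor(img,cv2.COLOR_RGB2BGR))
E
python3 - <<'E'
from h import *
import pickle
cs={n:ctrl.camera(n) for n in("top","side")}
pickle.dump(cs,open("c0.pkl","wb"))
for n in cs: save(n+"0",cs[n]["img"]); print(n,cs[n]["origin"],rot(cs[n]["orientation"])[:,2],cs[n]["K"][0])
o=ctrl.observe(); print(o["eef_pos"],o["ee_rot"],o["force"],o["clock"])
E
```

```text
pics
top [0.43928773 0.03645941 1.53994072] [ 0.10529861 -0.0055211  -0.99442532] [465.64916686   0.         253.19120268]
side [-0.01714062  0.77604371  0.98478951] [ 0.45806868 -0.57143879 -0.6809044 ] [459.16610139   0.         250.57810748]
[ 0.2057163  -0.58971496  0.23053444] [-7.62432268e-04  9.85940248e-01  1.67096458e-01 -1.43887886e-04] [ 0.42156601 -0.67313177 -0.70050769] 0.1
```

View pics/top0.png

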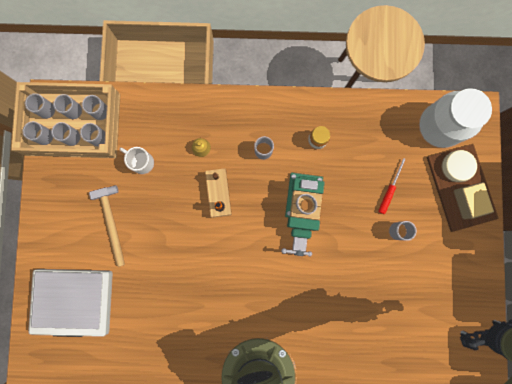

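View pics/side0.png

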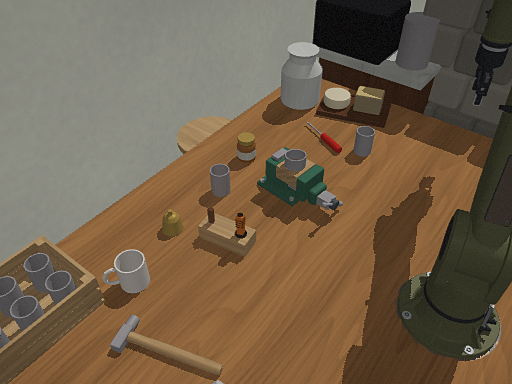

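The top view shows the stand near (218,193) with the tool at about (220,207), and the vice and hoop at about (306,205) with the screw towards the robot. The side view shows the orange tool at (240,225) and the hoop at (295,160). I'll enlarge both.

```bash
python3 - <<'E'
from h import *
import pickle
cs=pickle.load(open("c0.pkl","rb"))
t=cs["top"]["img"][130:270,190:340]; s=cs["side"]["img"][140:260,190:350]
a=cv2.resize(t,None,fx=4,fy=4,interpolation=cv2.INTER_CUBIC)
b=cv2.resize(s,None,fx=5,fy=5,interpolation=cv2.INTER_CUBIC)
save("tz",a);save("sz",b)
# orange / green / wood masks
for n in cs:
    hsv=cv2.cvtColor(cs[n]["img"],cv2.COLOR_RGB2HSV)
    box=np.zeros(hsv.shape[:2],np.uint8)
    if n=="top": box[160:270,200:340]=255
    else: box[140:260,190:350]=255
    for nm,lo,hi in(("green",(65,80,20),(95,255,255)),("orange",(3,200,120),(13,255,255))):
        m=cv2.inRange(hsv,lo,hi)&box
        k,l,st,ce=cv2.connectedComponentsWithStats(m)
        print(n,nm,[(st[i].tolist(),ce[i].round(1).tolist()) for i in range(1,k) if st[i,4]>6][:8])
E
```

```text
top green [([286, 174, 38, 38, 397], [301.6, 186.3]), ([286, 214, 33, 24, 470], [302.0, 226.3])]
top orange []
side green [([284, 147, 5, 3, 8], [286.1, 148.2]), ([258, 157, 68, 49, 1545], [294.2, 183.7])]
side orange [([236, 214, 8, 7, 21], [240.4, 217.7]), ([237, 228, 8, 7, 31], [240.4, 230.8])]
```

View pics/tz.png

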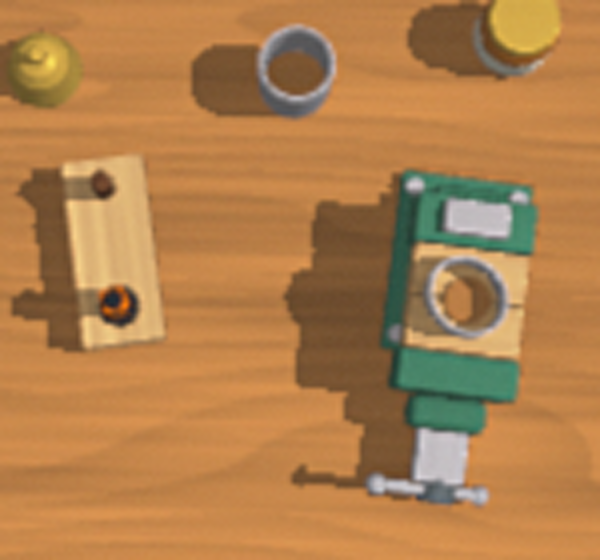

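View pics/sz.png

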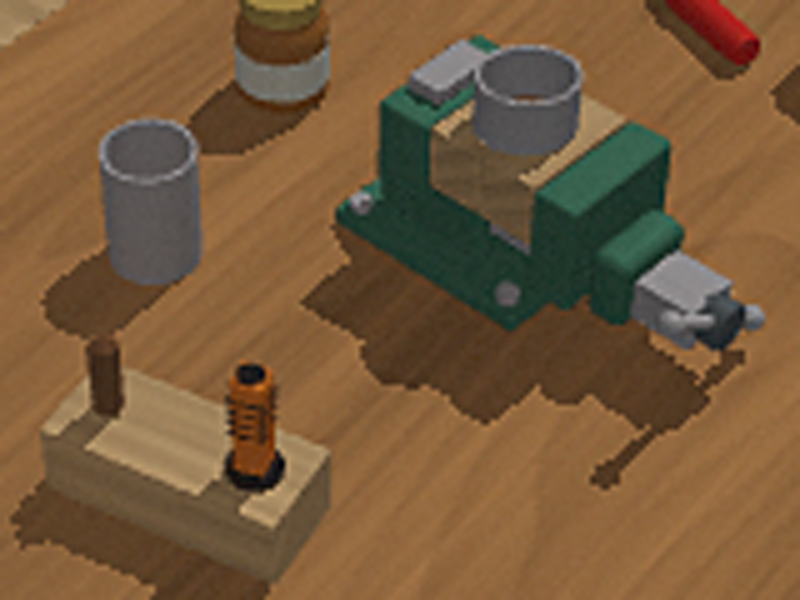

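```bash
python3 - <<'E'
from h import *
import pickle
cs=pickle.load(open("c0.pkl","rb")); T,S=cs["top"],cs["side"]
t=lambda x,y:((x+.5)/4-.5+190,(y+.5)/4-.5+130)
s=lambda x,y:((x+.5)/5-.5+190,(y+.5)/5-.5+140)
cor=[plane(T,*t(*p),.048) for p in((62,165),(140,154),(164,338),(86,348))]
for c in cor: print("blk",c.round(4))
print("sizes",[np.linalg.norm(cor[i]-cor[i-1]).round(4) for i in range(4)],"ctr",np.mean(cor,0).round(4))
ax=(cor[0]+cor[1]-cor[2]-cor[3]);yaw=np.arctan2(ax[1],ax[0]);print("yaw",yaw)
print("hole pred",(np.mean(cor,0)-.045*np.array([np.cos(yaw),np.sin(yaw),0])).round(4))
print("side corners",[plane(S,*s(*p),.048).round(4) for p in((42,430),(330,452),(115,365),(280,526))])
print("file top two",two(T,t(102,183),S,s(103,342)))
print("tool top two",two(T,t(117,298),S,s(251,372)))
print("guard top",plane(T,*t(118,305),.052),"side",plane(S,*s(254,470),.052))
print("hoop two",two(T,t(467,296),S,s(528,77)),plane(T,*t(467,296),.15))
j=[plane(T,*t(*p),.112) for p in((397,388),(516,402),(405,348),(520,357),(413,240),(530,252))]
for a in j: print("jaw",a.round(4))
for a,b in((0,1),(2,3),(4,5)):
  d=j[a]-j[b];print(np.arctan2(d[1],d[0])-np.pi/2,np.linalg.norm(d),((j[a]+j[b])/2).round(4))
print("screw",plane(T,*t(437,490),.06))
q=ctrl.observe();print(rot(q["ee_rot"]).round(3))
E
```

```text
blk [0.648  0.1848 0.048 ]
blk [0.6586 0.1222 0.048 ]
blk [0.5104 0.0982 0.048 ]
blk [0.5008 0.1603 0.048 ]
sizes [np.float64(0.1491), np.float64(0.0636), np.float64(0.1501), np.float64(0.0628)] ctr [0.5795 0.1414 0.048 ]
yaw 0.16254544828085166
hole pred [0.5351 0.1341 0.048 ]
side corners [array([0.6455, 0.1856, 0.048 ]), array([0.5083, 0.1008, 0.048 ]), array([0.647 , 0.1227, 0.048 ]), array([0.4968, 0.1593, 0.048 ])]
file top two (array([0.62793224, 0.14842343, 0.09835176]), np.float64(0.0008574853689431128))
tool top two (array([0.53662693, 0.13209755, 0.11860616]), np.float64(0.00014511810246384978))
guard top [0.53566715 0.13563918 0.052     ] side [0.53074676 0.13941369 0.052     ]
hoop two (array([ 0.54235564, -0.13227203,  0.14786773]), np.float64(0.0014422988963889818)) [ 0.54281112 -0.13163641  0.15      ]
jaw [ 0.4738 -0.0836  0.112 ]
jaw [ 0.4654 -0.1748  0.112 ]
jaw [ 0.5045 -0.0892  0.112 ]
jaw [ 0.4999 -0.1775  0.112 ]
jaw [ 0.5878 -0.094   0.112 ]
jaw [ 0.5809 -0.1844  0.112 ]
-0.09127677754759578 0.0915678206123083 [ 0.4696 -0.1292  0.112 ]
-0.05235649679892718 0.08840829665075658 [ 0.5022 -0.1334  0.112 ]
-0.07660840302907546 0.09066384523552093 [ 0.5844 -0.1392  0.112 ]
screw [ 0.39570622 -0.12089832  0.06      ]
[[ 0.944  0.329 -0.001]
 [ 0.329 -0.944  0.001]
 [-0.    -0.002 -1.   ]]
```

>>> play_rows(
  commands=[
    {"x": 0.55, "y": -0.575, "z": 0.03, "az": 0.172, "jaw": 100},
    {"x": 0.55, "y": -0.575, "z": 0.03, "az": 0.172, "jaw": 100},
    {"x": 0.55, "y": -0.575, "z": 0.03, "az": 0.172, "jaw": 100},
    {"x": 0.55, "y": -0.575, "z": 0.03, "az": 0.172, "jaw": 100},
    {"x": 0.55, "y": -0.575, "z": 0.03, "az": 0.172, "jaw": 100},
    {"x": 0.55, "y": -0.575, "z": 0.03, "az": 0.172, "jaw": 100},
    {"x": 0.55, "y": -0.575, "z": 0.03, "az": 0.172, "jaw": 100},
    {"x": 0.55, "y": -0.575, "z": 0.03, "az": 0.172, "jaw": 100},
    {"x": 0.55, "y": -0.575, "z": 0.03, "az": 0.172, "jaw": 100},
    {"x": 0.55, "y": -0.575, "z": 0.03, "az": 0.172, "jaw": 100},
    {"x": 0.55, "y": -0.575, "z": 0.03, "az": 0.172, "jaw": 100},
    {"x": 0.55, "y": -0.575, "z": 0.03, "az": 0.172, "jaw": 100},
  ],
)

```text
invalid input at $.commands[0]: expected keys ax, ay, az, x, y, z, jaw
```

```bash
cat >> h.py <<'E'
def st(target=None,yaw=None):
    o=ctrl.observe();M=rot(o["ee_rot"]);p=np.array(o["eef_pos"])
    print("t",round(o["clock"],2),"p",p.round(4),"yaw",round(float(np.arctan2(M[1,0],M[0,0])),4),"tilt",M[:2,2].round(4),"F",np.round(o["force"],2),"w",round(o["gripper_width"],4),"g",round(o["gripper_force"],1))
    if target is not None: print("tool shift",(M.T@(np.array(target)-p)).round(4))
    return o,M,p
E
python3 -c "
from h import *
st([.5355,.134,.14])"
```

```text
t 0.1 p [ 0.2057 -0.5897  0.2305] yaw 0.3358 tilt [-0.0005  0.0015] F [ 0.42 -0.67 -0.7 ] w 0.0858 g 0.0
tool shift [ 0.5498 -0.5745  0.0914]
```

>>> play_rows(
  commands=[
    {"x": 0.55, "y": -0.575, "z": 0.03, "ax": 0, "ay": 0, "az": 0.172, "jaw": 100},
    {"x": 0.55, "y": -0.575, "z": 0.03, "ax": 0, "ay": 0, "az": 0.172, "jaw": 100},
    {"x": 0.55, "y": -0.575, "z": 0.03, "ax": 0, "ay": 0, "az": 0.172, "jaw": 100},
    {"x": 0.55, "y": -0.575, "z": 0.03, "ax": 0, "ay": 0, "az": 0.172, "jaw": 100},
    {"x": 0.55, "y": -0.575, "z": 0.03, "ax": 0, "ay": 0, "az": 0.172, "jaw": 100},
    {"x": 0.55, "y": -0.575, "z": 0.03, "ax": 0, "ay": 0, "az": 0.172, "jaw": 100},
    {"x": 0.55, "y": -0.575, "z": 0.03, "ax": 0, "ay": 0, "az": 0.172, "jaw": 100},
    {"x": 0.55, "y": -0.575, "z": 0.03, "ax": 0, "ay": 0, "az": 0.172, "jaw": 100},
    {"x": 0.55, "y": -0.575, "z": 0.03, "ax": 0, "ay": 0, "az": 0.172, "jaw": 100},
    {"x": 0.55, "y": -0.575, "z": 0.03, "ax": 0, "ay": 0, "az": 0.172, "jaw": 100},
    {"x": 0.55, "y": -0.575, "z": 0.03, "ax": 0, "ay": 0, "az": 0.172, "jaw": 100},
    {"x": 0.55, "y": -0.575, "z": 0.03, "ax": 0, "ay": 0, "az": 0.172, "jaw": 100},
  ],
)

```text
clock: 1.3
eef_pos: [0.4547, -0.0426, 0.2086]
ee_rot: [0.0, 0.997, 0.082, -0.0]
force: [1.0, -0.3, 0.4]
gripper_width: 0.0855
gripper_force: 0.0
```

```bash
python3 -c "
from h import *
st([.5355,.134,.18])"
```

```text
t 1.3 p [ 0.4547 -0.0426  0.2086] yaw 0.1634 tilt [-0.     -0.0002] F [ 1.03 -0.26  0.41] w 0.0855 g 0.0
tool shift [ 0.1084 -0.1611  0.0286]
```

>>> play_rows(
  commands=[
    {"x": 0.108, "y": -0.161, "z": 0.03, "ax": 0, "ay": 0, "az": 0, "jaw": 100},
    {"x": 0.108, "y": -0.161, "z": 0.03, "ax": 0, "ay": 0, "az": 0, "jaw": 100},
    {"x": 0.108, "y": -0.161, "z": 0.03, "ax": 0, "ay": 0, "az": 0, "jaw": 100},
    {"x": 0.108, "y": -0.161, "z": 0.03, "ax": 0, "ay": 0, "az": 0, "jaw": 100},
    {"x": 0.108, "y": -0.161, "z": 0.03, "ax": 0, "ay": 0, "az": 0, "jaw": 100},
    {"x": 0.108, "y": -0.161, "z": 0.03, "ax": 0, "ay": 0, "az": 0, "jaw": 100},
  ],
)

```text
clock: 1.9
eef_pos: [0.5342, 0.1331, 0.1778]
ee_rot: [-0.0, 0.997, 0.083, -0.001]
force: [-0.2, -0.5, 0.1]
gripper_width: 0.0853
gripper_force: 0.0
```

```bash
python3 -c "
from h import *
st([.5355,.134,.058])
print(ctrl.observe())"
```

```text
t 1.9 p [0.5342 0.1331 0.1778] yaw 0.1665 tilt [-0.0018 -0.0001] F [-0.16 -0.54  0.09] w 0.0853 g 0.0
tool shift [ 0.0016 -0.0007  0.1198]
{'clock': 1.9, 'joint_pos': array([ 0.00429035,  0.46311685, -0.43611275,  1.77397736,  0.23212609,
        0.95720265, -1.93064647]), 'qvel': array([ 0.04249125, -0.0259872 ,  0.02465782,  0.02272045,  0.00346362,
        0.0041633 ,  0.00668527]), 'tau': array([ -2.28249997, -53.73630524,  -5.50678656, -22.5967598 ,
        -0.17286319,  -0.20816985,  -0.13190058]), 'eef_pos': array([0.53424967, 0.13309391, 0.17781692]), 'ee_rot': array([-4.54278776e-05,  9.96536178e-01,  8.31553300e-02, -9.13232475e-04]), 'force': array([-0.15710648, -0.54406062,  0.08869083]), 'ft_torque': array([-0.06996694,  0.00747547, -0.03242146]), 'gripper_force': 0.0, 'gripper_width': 0.08531512405401774}
```

>>> play_rows(
  commands=[
    {"x": 0.001, "y": 0, "z": 0.03, "ax": 0, "ay": 0, "az": 0, "jaw": 100},
    {"x": 0.001, "y": 0, "z": 0.06, "ax": 0, "ay": 0, "az": 0, "jaw": 100},
    {"x": 0.001, "y": 0, "z": 0.09, "ax": 0, "ay": 0, "az": 0, "jaw": 100},
    {"x": 0.001, "y": 0, "z": 0.11, "ax": 0, "ay": 0, "az": 0, "jaw": 100},
    {"x": 0.001, "y": 0, "z": 0.12, "ax": 0, "ay": 0, "az": 0, "jaw": 100},
    {"x": 0.001, "y": 0, "z": 0.12, "ax": 0, "ay": 0, "az": 0, "jaw": 100},
    {"x": 0.001, "y": 0, "z": 0.12, "ax": 0, "ay": 0, "az": 0, "jaw": 50},
    {"x": 0.001, "y": 0, "z": 0.12, "ax": 0, "ay": 0, "az": 0, "jaw": 35},
    {"x": 0.001, "y": 0, "z": 0.12, "ax": 0, "ay": 0, "az": 0, "jaw": 35},
  ],
)

```text
clock: 2.8
eef_pos: [0.5363, 0.1322, 0.0597]
ee_rot: [-0.0, 0.997, 0.082, 0.001]
force: [0.4, 0.8, -0.7]
gripper_width: 0.0436
gripper_force: 0.0
```

```bash
python3 - <<'E'
from h import *
st([.5355,.134,.058])
c=ctrl.camera("side");u,v=proj(c,[.535,.134,.09]).astype(int)
save("grip",cv2.resize(c["img"][v-40:v+40,u-50:u+50],None,fx=6,fy=6,interpolation=cv2.INTER_CUBIC))
E
```

```text
t 2.8 p [0.5363 0.1322 0.0597] yaw 0.1635 tilt [0.0018 0.0004] F [ 0.43  0.84 -0.66] w 0.0436 g 0.0
tool shift [-0.0005 -0.0019  0.0017]
```

View pics/grip.png

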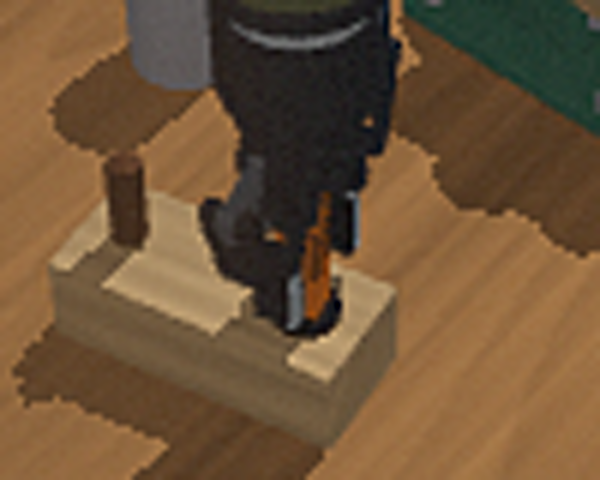

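The orange handle (316,270) stands between the two pads, (295,300) and (350,220), and the height is right. Closing.

>>> play_rows(
  commands=[
    {"x": 0, "y": -0.001, "z": 0.001, "ax": 0, "ay": 0, "az": 0, "jaw": 20},
    {"x": 0, "y": -0.001, "z": 0.001, "ax": 0, "ay": 0, "az": 0, "jaw": 10},
    {"x": 0, "y": -0.001, "z": 0.001, "ax": 0, "ay": 0, "az": 0, "jaw": 0},
    {"x": 0, "y": -0.001, "z": 0.001, "ax": 0, "ay": 0, "az": 0, "jaw": 0},
    {"x": 0, "y": -0.001, "z": 0.001, "ax": 0, "ay": 0, "az": 0, "jaw": 0},
    {"x": 0, "y": -0.001, "z": 0.001, "ax": 0, "ay": 0, "az": 0, "jaw": 0},
    {"x": 0, "y": -0.001, "z": 0.001, "ax": 0, "ay": 0, "az": 0, "jaw": 0},
  ],
)

```text
clock: 3.55
eef_pos: [0.5364, 0.1353, 0.0585]
ee_rot: [-0.001, 0.997, 0.082, 0.001]
force: [-0.4, 5.2, 5.4]
gripper_width: 0.0194
gripper_force: 58.6
```

```bash
python3 - <<'E'
from h import *
st();print(ctrl.observe()["ft_torque"])
E
```

```text
t 3.55 p [0.5364 0.1353 0.0585] yaw 0.1651 tilt [0.0024 0.0027] F [-0.36  5.21  5.44] w 0.0194 g 58.6
[ 1.23182756e+00 -1.22550777e-03  3.17967940e-02]
```

>>> play_rows(
  commands=[
    {"x": 0, "y": -0.002, "z": 0, "ax": 0, "ay": 0, "az": 0, "jaw": 0},
    {"x": 0, "y": -0.002, "z": -0.01, "ax": 0, "ay": 0, "az": 0, "jaw": 0},
    {"x": 0, "y": -0.002, "z": -0.03, "ax": 0, "ay": 0, "az": 0, "jaw": 0},
    {"x": 0, "y": -0.002, "z": -0.06, "ax": 0, "ay": 0, "az": 0, "jaw": 0},
    {"x": 0, "y": -0.002, "z": -0.1, "ax": 0, "ay": 0, "az": 0, "jaw": 0},
    {"x": 0, "y": -0.002, "z": -0.15, "ax": 0, "ay": 0, "az": 0, "jaw": 0},
    {"x": 0, "y": -0.04, "z": -0.19, "ax": 0, "ay": 0, "az": 0, "jaw": 0},
    {"x": -0.03, "y": -0.08, "z": -0.22, "ax": 0, "ay": 0, "az": 0, "jaw": 0},
    {"x": -0.06, "y": -0.12, "z": -0.24, "ax": 0, "ay": 0, "az": 0, "jaw": 0},
    {"x": -0.06, "y": -0.12, "z": -0.25, "ax": 0, "ay": 0, "az": 0, "jaw": 0},
    {"x": -0.06, "y": -0.12, "z": -0.25, "ax": 0, "ay": 0, "az": 0, "jaw": 0},
    {"x": -0.06, "y": -0.12, "z": -0.25, "ax": 0, "ay": 0, "az": 0, "jaw": 0},
  ],
)

```text
clock: 4.75
eef_pos: [0.4569, 0.2407, 0.3076]
ee_rot: [0.001, 0.997, 0.082, 0.0]
force: [-0.1, -0.9, -1.9]
gripper_width: 0.0193
gripper_force: 58.4
```

```bash
python3 - <<'E'
from h import *
o,M,p=st();print(ctrl.observe()["ft_torque"])
c=ctrl.camera("side")
ax=p+[0,0,-.010] # tool origin: TCP+19 is grasp, -29
u,v=proj(c,ax).astype(int);print(u,v)
for dz in(0,-.012,-.034): print(dz,(proj(c,ax+[0,0,dz])-[u-30,v-20])*10)
for d in("x+",[.0085,0,-.034]),("x-",[-.0085,0,-.034]),("y+",[0,.0085,-.034]),("y-",[0,-.0085,-.034]): print(d[0],(proj(c,ax+np.array(d[1]))-[u-30,v-20])*10)
save("blade",cv2.resize(c["img"][v-20:v+38,u-30:u+30],None,fx=10,fy=10,interpolation=cv2.INTER_CUBIC))
E
```

```text
t 4.75 p [0.4569 0.2407 0.3076] yaw 0.1635 tilt [ 0.0003 -0.0013] F [-0.08 -0.89 -1.94] w 0.0193 g 58.4
[-0.03396561  0.00030259  0.02988001]
234 200
0 [304.68849876 205.48653179]
-0.012 [306.58442494 245.21039639]
-0.034 [309.98093854 316.37490059]
x+ [280.43118687 299.74338693]
x- [339.75847715 333.13461979]
y+ [285.33999522 338.18811235]
y- [334.38695884 294.76965269]
```

View pics/blade.png

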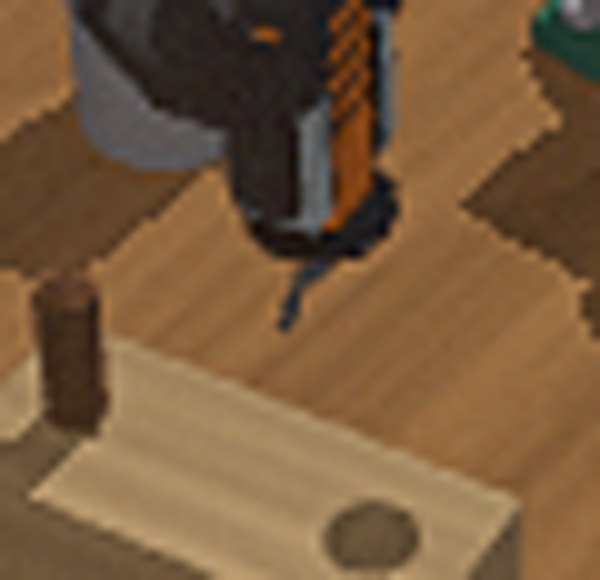

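The tool is held. The guard is at about (322,215) and the blade tip at (285,325) in the crop, so the blade points to about +37° world yaw. That already trails the right way for the screw-side start. Moving over the hoop.

>>> play_rows(
  commands=[
    {"x": 0.002, "y": 0.379, "z": 0.058, "ax": 0, "ay": 0, "az": 0, "jaw": 0},
    {"x": 0.002, "y": 0.379, "z": 0.058, "ax": 0, "ay": 0, "az": 0, "jaw": 0},
    {"x": 0.002, "y": 0.379, "z": 0.058, "ax": 0, "ay": 0, "az": 0, "jaw": 0},
    {"x": 0.002, "y": 0.379, "z": 0.058, "ax": 0, "ay": 0, "az": 0, "jaw": 0},
    {"x": 0.002, "y": 0.379, "z": 0.058, "ax": 0, "ay": 0, "az": 0, "jaw": 0},
    {"x": 0.002, "y": 0.379, "z": 0.058, "ax": 0, "ay": 0, "az": 0, "jaw": 0},
    {"x": 0.002, "y": 0.379, "z": 0.058, "ax": 0, "ay": 0, "az": 0, "jaw": 0},
    {"x": 0.002, "y": 0.379, "z": 0.058, "ax": 0, "ay": 0, "az": 0, "jaw": 0},
    {"x": 0.002, "y": 0.379, "z": 0.058, "ax": 0, "ay": 0, "az": 0, "jaw": 0},
    {"x": 0.002, "y": 0.379, "z": 0.058, "ax": 0, "ay": 0, "az": 0, "jaw": 0},
    {"x": 0.002, "y": 0.379, "z": 0.058, "ax": 0, "ay": 0, "az": 0, "jaw": 0},
  ],
)

```text
clock: 5.9
eef_pos: [0.5202, -0.1314, 0.249]
ee_rot: [-0.001, 0.997, 0.082, -0.001]
force: [-0.1, -0.2, -0.7]
gripper_width: 0.0193
gripper_force: 58.8
```

```bash
python3 - <<'E'
from h import *
o,M,p=st([.521,-.133,.1885])
for n in("side","top"):
    c=ctrl.camera(n)
    save("ab"+n,c["img"])
    if n=="side":
        u,v=proj(c,[.535,-.133,.18]).astype(int)
        save("above",cv2.resize(c["img"][v-40:v+35,u-50:u+50],None,fx=8,fy=8,interpolation=cv2.INTER_CUBIC))
        b=np.array([u-50,v-40])
        print("axis",[((proj(c,p+[0,0,-.0105+d])-b)*8+3.5).round() for d in(0,-.034)],"rim centre",((proj(c,[.5428,-.1316,.15])-b)*8+3.5).round())
        print("scale x,y mm",[(proj(c,[.5438,-.1316,.15])-proj(c,[.5428,-.1316,.15]))*8,(proj(c,[.5428,-.1306,.15])-proj(c,[.5428,-.1316,.15]))*8])
E
```

```text
t 5.9 p [ 0.5202 -0.1314  0.249 ] yaw 0.1639 tilt [-0.0014  0.001 ] F [-0.09 -0.21 -0.73] w 0.0193 g 58.8
tool shift [0.0006 0.0018 0.0605]
axis [array([453., 207.]), array([447., 286.])] rim centre [385. 383.]
scale x,y mm [array([-2.26936469, -1.02971234]), array([-1.53943284,  1.3481804 ])]
```

View pics/above.png

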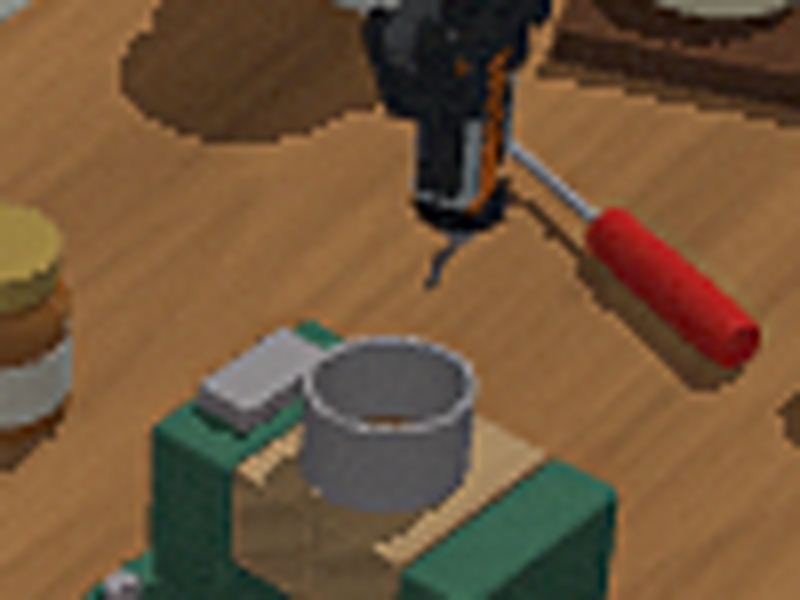

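The blade tip (430,285) points left in the image, as before. The rim spans x 302–475 with its centre near (389,383), so the tool sits over the screw side of the bore. Lowering.

>>> play_rows(
  commands=[
    {"x": 0.0025, "y": 0.002, "z": 0.01, "ax": 0, "ay": 0, "az": 0, "jaw": 0},
    {"x": 0.0025, "y": 0.002, "z": 0.025, "ax": 0, "ay": 0, "az": 0, "jaw": 0},
    {"x": 0.0025, "y": 0.002, "z": 0.04, "ax": 0, "ay": 0, "az": 0, "jaw": 0},
    {"x": 0.0025, "y": 0.002, "z": 0.05, "ax": 0, "ay": 0, "az": 0, "jaw": 0},
    {"x": 0.0025, "y": 0.002, "z": 0.055, "ax": 0, "ay": 0, "az": 0, "jaw": 0},
    {"x": 0.0025, "y": 0.002, "z": 0.06, "ax": 0, "ay": 0, "az": 0, "jaw": 0},
    {"x": 0.0025, "y": 0.002, "z": 0.0605, "ax": 0, "ay": 0, "az": 0, "jaw": 0},
    {"x": 0.0025, "y": 0.002, "z": 0.0605, "ax": 0, "ay": 0, "az": 0, "jaw": 0},
    {"x": 0.0025, "y": 0.002, "z": 0.0605, "ax": 0, "ay": 0, "az": 0, "jaw": 0},
  ],
)

```text
clock: 6.9
eef_pos: [0.5237, -0.1335, 0.1897]
ee_rot: [0.0, 0.997, 0.082, 0.0]
force: [-0.3, 0.2, -1.5]
gripper_width: 0.0192
gripper_force: 58.8
```

```bash
python3 - <<'E'
from h import *
o,M,p=st([.513,-.132,.1885]);print(o["ft_torque"])
E
```

```text
t 6.9 p [ 0.5237 -0.1335  0.1897] yaw 0.1637 tilt [ 0.0009 -0.0002] F [-0.29  0.19 -1.48] w 0.0192 g 58.8
tool shift [-0.0103 -0.0032  0.0012]
[ 0.06090413  0.0243519  -0.03177678]
```

>>> play_rows(
  commands=[
    {"x": -0.002, "y": 0, "z": 0.001, "ax": 0, "ay": 0, "az": 0, "jaw": 0},
    {"x": -0.004, "y": -0.0005, "z": 0.001, "ax": 0, "ay": 0, "az": 0, "jaw": 0},
    {"x": -0.006, "y": -0.001, "z": 0.001, "ax": 0, "ay": 0, "az": 0, "jaw": 0},
    {"x": -0.007, "y": -0.001, "z": 0.001, "ax": 0, "ay": 0, "az": 0, "jaw": 0},
    {"x": -0.008, "y": -0.0012, "z": 0.001, "ax": 0, "ay": 0, "az": 0, "jaw": 0},
    {"x": -0.009, "y": -0.0014, "z": 0.001, "ax": 0, "ay": 0, "az": 0, "jaw": 0},
    {"x": -0.009, "y": -0.0014, "z": 0.001, "ax": 0, "ay": 0, "az": 0, "jaw": 0},
  ],
)

```text
clock: 7.6
eef_pos: [0.5141, -0.1335, 0.1882]
ee_rot: [0.0, 0.997, 0.082, -0.0]
force: [-0.0, 1.0, -2.3]
gripper_width: 0.019
gripper_force: 58.8
```

```bash
python3 - <<'E'
from h import *
o,M,p=st();print(o["ft_torque"])
E
```

```text
t 7.6 p [ 0.5141 -0.1335  0.1882] yaw 0.1638 tilt [-0.0001 -0.    ] F [-0.04  1.02 -2.3 ] w 0.019 g 58.8
[ 0.00357427 -0.03889025 -0.02774014]
```

>>> play_rows(
  commands=[
    {"x": -0.0007, "y": 0, "z": 0, "ax": 0, "ay": 0, "az": 0, "jaw": 0},
    {"x": -0.0015, "y": -0.0002, "z": 0, "ax": 0, "ay": 0, "az": 0, "jaw": 0},
    {"x": -0.002, "y": -0.0003, "z": 0, "ax": 0, "ay": 0, "az": 0, "jaw": 0},
    {"x": -0.002, "y": -0.0003, "z": 0, "ax": 0, "ay": 0, "az": 0, "jaw": 0},
  ],
)

```text
clock: 8.0
eef_pos: [0.5124, -0.1335, 0.1883]
ee_rot: [0.0, 0.997, 0.082, 0.0]
force: [1.0, 0.7, -1.5]
gripper_width: 0.0191
gripper_force: 58.8
```

>>> play_rows(
  commands=[
    {"x": -0.0005, "y": 0, "z": 0, "ax": 0, "ay": 0, "az": 0, "jaw": 0},
    {"x": -0.001, "y": -0.0002, "z": 0, "ax": 0, "ay": 0, "az": 0, "jaw": 0},
    {"x": -0.001, "y": -0.0002, "z": 0, "ax": 0, "ay": 0, "az": 0, "jaw": 0},
  ],
)

```text
clock: 8.3
eef_pos: [0.5114, -0.1334, 0.1882]
ee_rot: [-0.0, 0.997, 0.082, 0.0]
force: [0.5, 0.5, -1.3]
gripper_width: 0.0193
gripper_force: 58.8
```

```bash
python3 - <<'E'
from h import *
o,M,p=st();print(o["ft_torque"])
E
```

```text
t 8.3 p [ 0.5114 -0.1334  0.1882] yaw 0.1638 tilt [0.0003 0.0001] F [ 0.48  0.47 -1.34] w 0.0193 g 58.8
[ 0.0730687  -0.26482006 -0.01968458]
```

>>> play_rows(
  commands=[
    {"x": -0.0005, "y": 0, "z": 0, "ax": 0, "ay": 0, "az": 0, "jaw": 0},
    {"x": -0.001, "y": -0.0002, "z": 0, "ax": 0, "ay": 0, "az": 0, "jaw": 0},
    {"x": -0.001, "y": -0.0002, "z": 0, "ax": 0, "ay": 0, "az": 0, "jaw": 0},
  ],
)

```text
clock: 8.6
eef_pos: [0.5106, -0.1334, 0.1884]
ee_rot: [0.0, 0.997, 0.082, 0.0]
force: [2.6, -0.1, -1.1]
gripper_width: 0.0197
gripper_force: 58.8
```

```bash
python3 - <<'E'
from h import *
o,M,p=st();print(o["ft_torque"])
E
```

```text
t 8.6 p [ 0.5106 -0.1334  0.1884] yaw 0.1639 tilt [0.0009 0.    ] F [ 2.57 -0.11 -1.11] w 0.0197 g 58.8
[ 0.10545213 -0.67977076  0.02357912]
```

```bash
cat > nx.py <<'E'
import sys,json,os
from h import *
C=np.array([.544,-.1325]);L=.265;K=1.7;KA=8.;FT=float(sys.argv[2]) if len(sys.argv)>2 else 4.8
step=np.radians(float(sys.argv[1]))
o,M,p=st()
T=np.array(o["ft_torque"]);F=np.array([-T[1],T[0]])/L
cmd=p[:2]-F/KA/1000
d=cmd-C;th=np.arctan2(d[1],d[0])%(2*np.pi);u=d/np.linalg.norm(d);t=np.array([-u[1],u[0]])
Fn=-F@u
r0=np.linalg.norm(d)-Fn/K/1000
D=json.load(open("d.json")) if os.path.exists("d.json") else []
if not D or abs(D[-1][2]-o["clock"])>1e-6:
    D.append([th,r0,o["clock"],Fn]);json.dump(D,open("d.json","w"))
print("theta",round(np.degrees(th),1),"Fn",round(Fn,2),"Ft",round(F@t,2),"r0 mm",round(r0*1e3,2))
b=lambda a:np.stack([np.ones_like(a),np.cos(a),np.sin(a),np.cos(2*a),np.sin(2*a)],-1)
A=np.array(D);pr=np.array([.0330,0,0,0,0]);s=np.array([.0015,.002,.002,.0015,.0015]);n=.0003
w=A[:,1]-b(A[:,0])@pr
co=pr+np.linalg.solve(b(A[:,0]).T@b(A[:,0])/n**2+np.diag(1/s**2),b(A[:,0]).T@w/n**2)
print("coef mm",(co*1e3).round(2))
N=12
dz=-(.1883-p[2])
for i in range(1,N+1):
    a=th+step*i/N; r=b(np.array(a))@co+FT/K/1000
    tgt=C+r*np.array([np.cos(a),np.sin(a)])-cmd
    # blend in radial correction over first 3 rows
    if i<3:
        e=(np.linalg.norm(d)-FT/K/1000-b(np.array(th))@co); tgt+=e*np.array([np.cos(a),np.sin(a)])*(1-i/3)
    v=M[:2,:2].T@tgt
    print(i,"x %.1f y %.1f (mm)"%(v[0]*1e3,v[1]*1e3),end="; ")
print("z",round(dz*1e3,1))
E
python3 nx.py 20
```

```text
t 8.6 p [ 0.5106 -0.1334  0.1884] yaw 0.1639 tilt [0.0009 0.    ] F [ 2.57 -0.11 -1.11] w 0.0197 g 58.8
theta 181.6 Fn 2.58 Ft -0.33 r0 mm 32.23
coef mm [ 3.28e+01  3.60e-01  1.00e-02 -2.00e-01 -1.00e-02]
1 x -0.6 y 0.9 (mm); 2 x -1.1 y 1.9 (mm); 3 x -1.6 y 2.9 (mm); 4 x -1.6 y 3.9 (mm); 5 x -1.6 y 4.9 (mm); 6 x -1.6 y 5.9 (mm); 7 x -1.6 y 6.9 (mm); 8 x -1.5 y 8.0 (mm); 9 x -1.4 y 9.0 (mm); 10 x -1.3 y 10.0 (mm); 11 x -1.1 y 11.0 (mm); 12 x -0.9 y 12.0 (mm); z 0.1
```

>>> play_rows(
  commands=[
    {"x": -0.0006, "y": 0.0009, "z": 0, "ax": 0, "ay": 0, "az": 0, "jaw": 0},
    {"x": -0.0011, "y": 0.0019, "z": 0, "ax": 0, "ay": 0, "az": 0, "jaw": 0},
    {"x": -0.0016, "y": 0.0029, "z": 0, "ax": 0, "ay": 0, "az": 0, "jaw": 0},
    {"x": -0.0016, "y": 0.0039, "z": 0, "ax": 0, "ay": 0, "az": 0, "jaw": 0},
    {"x": -0.0016, "y": 0.0049, "z": 0, "ax": 0, "ay": 0, "az": 0, "jaw": 0},
    {"x": -0.0016, "y": 0.0059, "z": 0, "ax": 0, "ay": 0, "az": 0, "jaw": 0},
  ],
)

```text
clock: 9.2
eef_pos: [0.5102, -0.1392, 0.1884]
ee_rot: [-0.0, 0.997, 0.082, 0.001]
force: [4.2, 2.0, 0.1]
gripper_width: 0.0194
gripper_force: 58.8
```

```bash
python3 nx.py 15
```

```text
t 9.2 p [ 0.5102 -0.1392  0.1884] yaw 0.1641 tilt [0.0013 0.0005] F [4.24 2.05 0.05] w 0.0194 g 58.8
theta 191.6 Fn 4.9 Ft -1.48 r0 mm 32.16
coef mm [32.79  0.37  0.13 -0.18 -0.14]
1 x 0.1 y 0.8 (mm); 2 x 0.1 y 1.5 (mm); 3 x 0.2 y 2.3 (mm); 4 x 0.3 y 3.0 (mm); 5 x 0.4 y 3.8 (mm); 6 x 0.5 y 4.6 (mm); 7 x 0.7 y 5.3 (mm); 8 x 0.8 y 6.0 (mm); 9 x 1.0 y 6.8 (mm); 10 x 1.2 y 7.5 (mm); 11 x 1.4 y 8.3 (mm); 12 x 1.6 y 9.0 (mm); z 0.1
```

>>> play_rows(
  commands=[
    {"x": 0.0001, "y": 0.0008, "z": 0, "ax": 0, "ay": 0, "az": 0, "jaw": 0},
    {"x": 0.0001, "y": 0.0015, "z": 0, "ax": 0, "ay": 0, "az": 0, "jaw": 0},
    {"x": 0.0002, "y": 0.0023, "z": 0, "ax": 0, "ay": 0, "az": 0, "jaw": 0},
    {"x": 0.0003, "y": 0.003, "z": 0, "ax": 0, "ay": 0, "az": 0, "jaw": 0},
    {"x": 0.0004, "y": 0.0038, "z": 0, "ax": 0, "ay": 0, "az": 0, "jaw": 0},
    {"x": 0.0005, "y": 0.0046, "z": 0, "ax": 0, "ay": 0, "az": 0, "jaw": 0},
    {"x": 0.0007, "y": 0.0053, "z": 0, "ax": 0, "ay": 0, "az": 0, "jaw": 0},
    {"x": 0.0008, "y": 0.006, "z": 0, "ax": 0, "ay": 0, "az": 0, "jaw": 0},
    {"x": 0.001, "y": 0.0068, "z": 0, "ax": 0, "ay": 0, "az": 0, "jaw": 0},
    {"x": 0.0012, "y": 0.0075, "z": 0, "ax": 0, "ay": 0, "az": 0, "jaw": 0},
    {"x": 0.0014, "y": 0.0083, "z": 0, "ax": 0, "ay": 0, "az": 0, "jaw": 0},
    {"x": 0.0016, "y": 0.009, "z": 0, "ax": 0, "ay": 0, "az": 0, "jaw": 0},
  ],
)

```text
clock: 10.4
eef_pos: [0.5127, -0.1475, 0.1882]
ee_rot: [-0.0, 0.997, 0.082, 0.0]
force: [3.0, 2.6, -1.4]
gripper_width: 0.0192
gripper_force: 58.8
```

```bash
python3 nx.py 18
```

```text
t 10.4 p [ 0.5127 -0.1475  0.1882] yaw 0.1643 tilt [0.    0.001] F [ 3.02  2.61 -1.38] w 0.0192 g 58.8
theta 205.9 Fn 4.82 Ft -1.43 r0 mm 32.43
coef mm [ 3.287e+01  3.400e-01 -7.000e-02 -3.400e-01  1.000e-02]
1 x 0.3 y 0.9 (mm); 2 x 0.6 y 1.8 (mm); 3 x 0.9 y 2.6 (mm); 4 x 1.2 y 3.5 (mm); 5 x 1.5 y 4.4 (mm); 6 x 1.9 y 5.2 (mm); 7 x 2.3 y 6.0 (mm); 8 x 2.7 y 6.9 (mm); 9 x 3.1 y 7.7 (mm); 10 x 3.6 y 8.5 (mm); 11 x 4.1 y 9.3 (mm); 12 x 4.6 y 10.1 (mm); z -0.1
```

>>> play_rows(
  commands=[
    {"x": 0.0003, "y": 0.0009, "z": 0, "ax": 0, "ay": 0, "az": 0, "jaw": 0},
    {"x": 0.0006, "y": 0.0018, "z": 0, "ax": 0, "ay": 0, "az": 0, "jaw": 0},
    {"x": 0.0009, "y": 0.0026, "z": 0, "ax": 0, "ay": 0, "az": 0, "jaw": 0},
    {"x": 0.0012, "y": 0.0035, "z": 0, "ax": 0, "ay": 0, "az": 0, "jaw": 0},
    {"x": 0.0015, "y": 0.0044, "z": 0, "ax": 0, "ay": 0, "az": 0, "jaw": 0},
    {"x": 0.0019, "y": 0.0052, "z": 0, "ax": 0, "ay": 0, "az": 0, "jaw": 0},
    {"x": 0.0023, "y": 0.006, "z": 0, "ax": 0, "ay": 0, "az": 0, "jaw": 0},
    {"x": 0.0027, "y": 0.0069, "z": 0, "ax": 0, "ay": 0, "az": 0, "jaw": 0},
    {"x": 0.0031, "y": 0.0077, "z": 0, "ax": 0, "ay": 0, "az": 0, "jaw": 0},
    {"x": 0.0036, "y": 0.0085, "z": 0, "ax": 0, "ay": 0, "az": 0, "jaw": 0},
    {"x": 0.0041, "y": 0.0093, "z": 0, "ax": 0, "ay": 0, "az": 0, "jaw": 0},
    {"x": 0.0046, "y": 0.0101, "z": 0, "ax": 0, "ay": 0, "az": 0, "jaw": 0},
  ],
)

```text
clock: 11.6
eef_pos: [0.5185, -0.1558, 0.188]
ee_rot: [-0.001, 0.997, 0.082, -0.0]
force: [2.3, 5.7, 0.2]
gripper_width: 0.0197
gripper_force: 58.7
```

```bash
python3 nx.py 18
```

```text
t 11.6 p [ 0.5185 -0.1558  0.188 ] yaw 0.1648 tilt [-0.0011  0.0021] F [2.33 5.72 0.2 ] w 0.0197 g 58.7
theta 222.9 Fn 5.76 Ft -2.03 r0 mm 31.87
coef mm [32.34  0.52  0.41  0.43  0.29]
1 x 0.7 y 0.7 (mm); 2 x 1.3 y 1.3 (mm); 3 x 2.0 y 1.9 (mm); 4 x 2.6 y 2.6 (mm); 5 x 3.2 y 3.3 (mm); 6 x 3.8 y 4.0 (mm); 7 x 4.4 y 4.6 (mm); 8 x 5.1 y 5.3 (mm); 9 x 5.8 y 5.9 (mm); 10 x 6.5 y 6.5 (mm); 11 x 7.2 y 7.1 (mm); 12 x 7.9 y 7.6 (mm); z -0.3
```

>>> play_rows(
  commands=[
    {"x": 0.0007, "y": 0.0007, "z": 0, "ax": 0, "ay": 0, "az": 0, "jaw": 0},
    {"x": 0.0013, "y": 0.0013, "z": 0, "ax": 0, "ay": 0, "az": 0, "jaw": 0},
    {"x": 0.002, "y": 0.0019, "z": -0.0001, "ax": 0, "ay": 0, "az": 0, "jaw": 0},
    {"x": 0.0026, "y": 0.0026, "z": -0.0001, "ax": 0, "ay": 0, "az": 0, "jaw": 0},
    {"x": 0.0032, "y": 0.0033, "z": -0.0002, "ax": 0, "ay": 0, "az": 0, "jaw": 0},
    {"x": 0.0038, "y": 0.004, "z": -0.0002, "ax": 0, "ay": 0, "az": 0, "jaw": 0},
    {"x": 0.0044, "y": 0.0046, "z": -0.0002, "ax": 0, "ay": 0, "az": 0, "jaw": 0},
    {"x": 0.0051, "y": 0.0053, "z": -0.0002, "ax": 0, "ay": 0, "az": 0, "jaw": 0},
    {"x": 0.0058, "y": 0.0059, "z": -0.0002, "ax": 0, "ay": 0, "az": 0, "jaw": 0},
    {"x": 0.0065, "y": 0.0065, "z": -0.0002, "ax": 0, "ay": 0, "az": 0, "jaw": 0},
    {"x": 0.0072, "y": 0.0071, "z": -0.0002, "ax": 0, "ay": 0, "az": 0, "jaw": 0},
    {"x": 0.0079, "y": 0.0076, "z": -0.0002, "ax": 0, "ay": 0, "az": 0, "jaw": 0},
  ],
)

```text
clock: 12.8
eef_pos: [0.5267, -0.1614, 0.1879]
ee_rot: [-0.002, 0.997, 0.083, -0.001]
force: [1.1, 6.7, 0.3]
gripper_width: 0.0194
gripper_force: 58.7
```

```bash
python3 nx.py 18
```

```text
t 12.8 p [ 0.5267 -0.1614  0.1879] yaw 0.1652 tilt [-0.0031  0.0029] F [1.07 6.67 0.35] w 0.0194 g 58.7
theta 239.6 Fn 6.1 Ft -2.42 r0 mm 30.85
coef mm [31.75  0.54  1.02  0.99  1.02]
1 x 0.9 y 0.4 (mm); 2 x 1.7 y 0.7 (mm); 3 x 2.6 y 1.0 (mm); 4 x 3.4 y 1.4 (mm); 5 x 4.2 y 1.8 (mm); 6 x 4.9 y 2.2 (mm); 7 x 5.7 y 2.6 (mm); 8 x 6.5 y 3.0 (mm); 9 x 7.3 y 3.3 (mm); 10 x 8.1 y 3.6 (mm); 11 x 9.0 y 3.9 (mm); 12 x 9.8 y 4.2 (mm); z -0.4
```

>>> play_rows(
  commands=[
    {"x": 0.0009, "y": 0.0003, "z": 0, "ax": 0, "ay": 0, "az": 0, "jaw": 0},
    {"x": 0.0017, "y": 0.0005, "z": -0.0001, "ax": 0, "ay": 0, "az": 0, "jaw": 0},
    {"x": 0.0026, "y": 0.0008, "z": -0.0001, "ax": 0, "ay": 0, "az": 0, "jaw": 0},
    {"x": 0.0034, "y": 0.0011, "z": -0.0002, "ax": 0, "ay": 0, "az": 0, "jaw": 0},
    {"x": 0.0042, "y": 0.0015, "z": -0.0003, "ax": 0, "ay": 0, "az": 0, "jaw": 0},
    {"x": 0.0049, "y": 0.0019, "z": -0.0004, "ax": 0, "ay": 0, "az": 0, "jaw": 0},
    {"x": 0.0057, "y": 0.0023, "z": -0.0004, "ax": 0, "ay": 0, "az": 0, "jaw": 0},
    {"x": 0.0065, "y": 0.0027, "z": -0.0004, "ax": 0, "ay": 0, "az": 0, "jaw": 0},
    {"x": 0.0073, "y": 0.003, "z": -0.0004, "ax": 0, "ay": 0, "az": 0, "jaw": 0},
    {"x": 0.0081, "y": 0.0033, "z": -0.0004, "ax": 0, "ay": 0, "az": 0, "jaw": 0},
    {"x": 0.009, "y": 0.0036, "z": -0.0004, "ax": 0, "ay": 0, "az": 0, "jaw": 0},
    {"x": 0.0098, "y": 0.0039, "z": -0.0004, "ax": 0, "ay": 0, "az": 0, "jaw": 0},
  ],
)

```text
clock: 14.0
eef_pos: [0.536, -0.1639, 0.1879]
ee_rot: [-0.002, 0.997, 0.082, -0.003]
force: [-0.6, 6.3, -0.2]
gripper_width: 0.0196
gripper_force: 58.7
```

```bash
python3 nx.py 18 4.5
```

```text
t 14.0 p [ 0.536  -0.1639  0.1879] yaw 0.1649 tilt [-0.0053  0.0028] F [-0.56  6.28 -0.22] w 0.0196 g 58.7
theta 256.3 Fn 5.38 Ft -2.67 r0 mm 29.93
coef mm [31.61  0.41  1.28  0.98  1.26]
1 x 0.9 y 0.1 (mm); 2 x 1.8 y 0.2 (mm); 3 x 2.6 y 0.3 (mm); 4 x 3.5 y 0.5 (mm); 5 x 4.3 y 0.6 (mm); 6 x 5.1 y 0.8 (mm); 7 x 6.0 y 0.9 (mm); 8 x 6.8 y 1.0 (mm); 9 x 7.6 y 1.1 (mm); 10 x 8.5 y 1.2 (mm); 11 x 9.3 y 1.3 (mm); 12 x 10.1 y 1.3 (mm); z -0.4
```

>>> play_rows(
  commands=[
    {"x": 0.0009, "y": 0.0001, "z": 0, "ax": 0, "ay": 0, "az": 0, "jaw": 0},
    {"x": 0.0018, "y": 0.0001, "z": -0.0001, "ax": 0, "ay": 0, "az": 0, "jaw": 0},
    {"x": 0.0026, "y": 0.0002, "z": -0.0001, "ax": 0, "ay": 0, "az": 0, "jaw": 0},
    {"x": 0.0035, "y": 0.0004, "z": -0.0002, "ax": 0, "ay": 0, "az": 0, "jaw": 0},
    {"x": 0.0043, "y": 0.0005, "z": -0.0003, "ax": 0, "ay": 0, "az": 0, "jaw": 0},
    {"x": 0.0051, "y": 0.0007, "z": -0.0004, "ax": 0, "ay": 0, "az": 0, "jaw": 0},
    {"x": 0.006, "y": 0.0008, "z": -0.0004, "ax": 0, "ay": 0, "az": 0, "jaw": 0},
    {"x": 0.0068, "y": 0.0009, "z": -0.0004, "ax": 0, "ay": 0, "az": 0, "jaw": 0},
    {"x": 0.0076, "y": 0.001, "z": -0.0004, "ax": 0, "ay": 0, "az": 0, "jaw": 0},
    {"x": 0.0085, "y": 0.0011, "z": -0.0004, "ax": 0, "ay": 0, "az": 0, "jaw": 0},
    {"x": 0.0093, "y": 0.0012, "z": -0.0004, "ax": 0, "ay": 0, "az": 0, "jaw": 0},
    {"x": 0.0101, "y": 0.0012, "z": -0.0004, "ax": 0, "ay": 0, "az": 0, "jaw": 0},
  ],
)

```text
clock: 15.2
eef_pos: [0.5453, -0.1637, 0.188]
ee_rot: [-0.002, 0.997, 0.082, -0.003]
force: [-3.2, 6.8, 0.5]
gripper_width: 0.0195
gripper_force: 58.7
```

```bash
python3 nx.py 18 4.5
```

```text
t 15.2 p [ 0.5453 -0.1637  0.188 ] yaw 0.1645 tilt [-0.0069  0.0026] F [-3.19  6.81  0.49] w 0.0195 g 58.7
theta 273.0 Fn 5.51 Ft -2.55 r0 mm 28.71
coef mm [31.41 -0.09  1.76  0.66  1.51]
1 x 0.9 y -0.1 (mm); 2 x 1.7 y -0.3 (mm); 3 x 2.5 y -0.5 (mm); 4 x 3.3 y -0.5 (mm); 5 x 4.2 y -0.6 (mm); 6 x 5.0 y -0.7 (mm); 7 x 5.8 y -0.8 (mm); 8 x 6.6 y -0.9 (mm); 9 x 7.4 y -1.0 (mm); 10 x 8.2 y -1.2 (mm); 11 x 9.0 y -1.3 (mm); 12 x 9.8 y -1.5 (mm); z -0.3
```

>>> play_rows(
  commands=[
    {"x": 0.0009, "y": -0.0003, "z": 0, "ax": 0, "ay": 0, "az": 0, "jaw": 0},
    {"x": 0.0017, "y": -0.0006, "z": -0.0001, "ax": 0, "ay": 0, "az": 0, "jaw": 0},
    {"x": 0.0025, "y": -0.0008, "z": -0.0001, "ax": 0, "ay": 0, "az": 0, "jaw": 0},
    {"x": 0.0033, "y": -0.0009, "z": -0.0002, "ax": 0, "ay": 0, "az": 0, "jaw": 0},
    {"x": 0.0042, "y": -0.001, "z": -0.0003, "ax": 0, "ay": 0, "az": 0, "jaw": 0},
    {"x": 0.005, "y": -0.0011, "z": -0.0003, "ax": 0, "ay": 0, "az": 0, "jaw": 0},
    {"x": 0.0058, "y": -0.0012, "z": -0.0003, "ax": 0, "ay": 0, "az": 0, "jaw": 0},
    {"x": 0.0066, "y": -0.0013, "z": -0.0003, "ax": 0, "ay": 0, "az": 0, "jaw": 0},
    {"x": 0.0074, "y": -0.0015, "z": -0.0003, "ax": 0, "ay": 0, "az": 0, "jaw": 0},
    {"x": 0.0082, "y": -0.0017, "z": -0.0003, "ax": 0, "ay": 0, "az": 0, "jaw": 0},
    {"x": 0.009, "y": -0.0018, "z": -0.0003, "ax": 0, "ay": 0, "az": 0, "jaw": 0},
    {"x": 0.0098, "y": -0.002, "z": -0.0003, "ax": 0, "ay": 0, "az": 0, "jaw": 0},
  ],
)

```text
clock: 16.4
eef_pos: [0.5548, -0.1609, 0.1884]
ee_rot: [-0.001, 0.997, 0.082, -0.003]
force: [-3.6, 4.5, -0.2]
gripper_width: 0.0196
gripper_force: 58.6
```

```bash
python3 nx.py 18 4.2
```

```text
t 16.4 p [ 0.5548 -0.1609  0.1884] yaw 0.164 tilt [-0.0066  0.0016] F [-3.64  4.49 -0.24] w 0.0196 g 58.6
theta 291.2 Fn 5.65 Ft -2.17 r0 mm 27.8
coef mm [31.25 -0.57  2.01  0.34  1.53]
1 x 0.7 y -0.5 (mm); 2 x 1.4 y -0.9 (mm); 3 x 2.1 y -1.4 (mm); 4 x 2.9 y -1.7 (mm); 5 x 3.6 y -2.0 (mm); 6 x 4.4 y -2.2 (mm); 7 x 5.1 y -2.5 (mm); 8 x 5.8 y -2.9 (mm); 9 x 6.5 y -3.2 (mm); 10 x 7.2 y -3.5 (mm); 11 x 8.0 y -3.9 (mm); 12 x 8.7 y -4.2 (mm); z 0.1
```

>>> play_rows(
  commands=[
    {"x": 0.0007, "y": -0.0005, "z": 0, "ax": 0, "ay": 0, "az": 0, "jaw": 0},
    {"x": 0.0014, "y": -0.0009, "z": 0, "ax": 0, "ay": 0, "az": 0, "jaw": 0},
    {"x": 0.0021, "y": -0.0014, "z": 0, "ax": 0, "ay": 0, "az": 0, "jaw": 0},
    {"x": 0.0029, "y": -0.0018, "z": 0, "ax": 0, "ay": 0, "az": 0, "jaw": 0},
    {"x": 0.0036, "y": -0.0021, "z": 0, "ax": 0, "ay": 0, "az": 0, "jaw": 0},
    {"x": 0.0044, "y": -0.0024, "z": 0, "ax": 0, "ay": 0, "az": 0, "jaw": 0},
    {"x": 0.0051, "y": -0.0027, "z": 0, "ax": 0, "ay": 0, "az": 0, "jaw": 0},
    {"x": 0.0058, "y": -0.0031, "z": 0, "ax": 0, "ay": 0, "az": 0, "jaw": 0},
    {"x": 0.0065, "y": -0.0034, "z": 0, "ax": 0, "ay": 0, "az": 0, "jaw": 0},
    {"x": 0.0072, "y": -0.0037, "z": 0, "ax": 0, "ay": 0, "az": 0, "jaw": 0},
    {"x": 0.008, "y": -0.0041, "z": 0, "ax": 0, "ay": 0, "az": 0, "jaw": 0},
    {"x": 0.0087, "y": -0.0044, "z": 0, "ax": 0, "ay": 0, "az": 0, "jaw": 0},
  ],
)

```text
clock: 17.6
eef_pos: [0.5629, -0.1558, 0.1885]
ee_rot: [-0.001, 0.997, 0.082, -0.003]
force: [-4.7, 3.0, -1.1]
gripper_width: 0.0195
gripper_force: 58.6
```

```bash
python3 nx.py 18 4.2
```

```text
t 17.6 p [ 0.5629 -0.1558  0.1885] yaw 0.1636 tilt [-0.0059  0.0007] F [-4.71  2.96 -1.06] w 0.0195 g 58.6
theta 309.4 Fn 6.01 Ft -1.8 r0 mm 27.24
coef mm [31.   -1.14  2.02  0.06  1.38]
1 x 0.5 y -0.7 (mm); 2 x 1.0 y -1.4 (mm); 3 x 1.5 y -2.1 (mm); 4 x 2.2 y -2.5 (mm); 5 x 2.8 y -2.9 (mm); 6 x 3.4 y -3.4 (mm); 7 x 4.1 y -3.9 (mm); 8 x 4.7 y -4.4 (mm); 9 x 5.3 y -4.9 (mm); 10 x 5.9 y -5.4 (mm); 11 x 6.5 y -5.9 (mm); 12 x 7.0 y -6.5 (mm); z 0.2
```

>>> play_rows(
  commands=[
    {"x": 0.0005, "y": -0.0007, "z": 0, "ax": 0, "ay": 0, "az": 0, "jaw": 0},
    {"x": 0.001, "y": -0.0014, "z": 0, "ax": 0, "ay": 0, "az": 0, "jaw": 0},
    {"x": 0.0015, "y": -0.0021, "z": 0.0001, "ax": 0, "ay": 0, "az": 0, "jaw": 0},
    {"x": 0.0021, "y": -0.0026, "z": 0.0001, "ax": 0, "ay": 0, "az": 0, "jaw": 0},
    {"x": 0.0027, "y": -0.003, "z": 0.0002, "ax": 0, "ay": 0, "az": 0, "jaw": 0},
    {"x": 0.0033, "y": -0.0035, "z": 0.0002, "ax": 0, "ay": 0, "az": 0, "jaw": 0},
    {"x": 0.0039, "y": -0.004, "z": 0.0002, "ax": 0, "ay": 0, "az": 0, "jaw": 0},
    {"x": 0.0045, "y": -0.0045, "z": 0.0002, "ax": 0, "ay": 0, "az": 0, "jaw": 0},
    {"x": 0.0051, "y": -0.0051, "z": 0.0002, "ax": 0, "ay": 0, "az": 0, "jaw": 0},
    {"x": 0.0057, "y": -0.0056, "z": 0.0002, "ax": 0, "ay": 0, "az": 0, "jaw": 0},
    {"x": 0.0063, "y": -0.0061, "z": 0.0002, "ax": 0, "ay": 0, "az": 0, "jaw": 0},
    {"x": 0.0068, "y": -0.0067, "z": 0.0002, "ax": 0, "ay": 0, "az": 0, "jaw": 0},
  ],
)

```text
clock: 18.8
eef_pos: [0.5694, -0.1488, 0.1887]
ee_rot: [0.0, 0.997, 0.082, -0.002]
force: [-4.2, 1.6, -0.4]
gripper_width: 0.0198
gripper_force: 58.6
```

```bash
python3 nx.py 18 4.2
```

```text
t 18.8 p [ 0.5694 -0.1488  0.1887] yaw 0.1632 tilt [-0.0038 -0.0003] F [-4.17  1.6  -0.39] w 0.0198 g 58.6
theta 327.7 Fn 5.01 Ft -1.24 r0 mm 27.88
coef mm [31.1  -1.    2.11  0.08  1.45]
1 x 0.5 y -0.7 (mm); 2 x 0.9 y -1.4 (mm); 3 x 1.3 y -2.0 (mm); 4 x 1.9 y -2.6 (mm); 5 x 2.4 y -3.2 (mm); 6 x 2.9 y -3.9 (mm); 7 x 3.4 y -4.5 (mm); 8 x 3.9 y -5.1 (mm); 9 x 4.4 y -5.8 (mm); 10 x 4.9 y -6.5 (mm); 11 x 5.3 y -7.2 (mm); 12 x 5.8 y -7.9 (mm); z 0.4
```

>>> play_rows(
  commands=[
    {"x": 0.0005, "y": -0.0007, "z": 0, "ax": 0, "ay": 0, "az": 0, "jaw": 0},
    {"x": 0.001, "y": -0.0014, "z": 0.0001, "ax": 0, "ay": 0, "az": 0, "jaw": 0},
    {"x": 0.0014, "y": -0.002, "z": 0.0002, "ax": 0, "ay": 0, "az": 0, "jaw": 0},
    {"x": 0.0019, "y": -0.0026, "z": 0.0003, "ax": 0, "ay": 0, "az": 0, "jaw": 0},
    {"x": 0.0024, "y": -0.0032, "z": 0.0004, "ax": 0, "ay": 0, "az": 0, "jaw": 0},
    {"x": 0.0029, "y": -0.0039, "z": 0.0004, "ax": 0, "ay": 0, "az": 0, "jaw": 0},
    {"x": 0.0034, "y": -0.0045, "z": 0.0004, "ax": 0, "ay": 0, "az": 0, "jaw": 0},
    {"x": 0.0039, "y": -0.0051, "z": 0.0004, "ax": 0, "ay": 0, "az": 0, "jaw": 0},
    {"x": 0.0044, "y": -0.0058, "z": 0.0004, "ax": 0, "ay": 0, "az": 0, "jaw": 0},
    {"x": 0.0049, "y": -0.0065, "z": 0.0004, "ax": 0, "ay": 0, "az": 0, "jaw": 0},
    {"x": 0.0053, "y": -0.0072, "z": 0.0004, "ax": 0, "ay": 0, "az": 0, "jaw": 0},
    {"x": 0.0058, "y": -0.0079, "z": 0.0004, "ax": 0, "ay": 0, "az": 0, "jaw": 0},
  ],
)

```text
clock: 20.0
eef_pos: [0.5741, -0.1405, 0.1884]
ee_rot: [0.0, 0.997, 0.081, -0.002]
force: [-4.7, -0.1, -0.2]
gripper_width: 0.0192
gripper_force: 58.7
```

```bash
python3 nx.py 18 4.2
```

```text
t 20.0 p [ 0.5741 -0.1405  0.1884] yaw 0.1629 tilt [-0.0032 -0.001 ] F [-4.73 -0.05 -0.25] w 0.0192 g 58.7
theta 345.4 Fn 5.16 Ft -1.15 r0 mm 28.74
coef mm [30.93 -1.14  1.9   0.12  1.35]
1 x 0.3 y -0.8 (mm); 2 x 0.5 y -1.6 (mm); 3 x 0.7 y -2.4 (mm); 4 x 1.1 y -3.1 (mm); 5 x 1.5 y -3.9 (mm); 6 x 1.8 y -4.7 (mm); 7 x 2.1 y -5.4 (mm); 8 x 2.4 y -6.2 (mm); 9 x 2.7 y -7.0 (mm); 10 x 3.0 y -7.9 (mm); 11 x 3.2 y -8.7 (mm); 12 x 3.4 y -9.5 (mm); z 0.1
```

>>> play_rows(
  commands=[
    {"x": 0.0003, "y": -0.0008, "z": 0, "ax": 0, "ay": 0, "az": 0, "jaw": 0},
    {"x": 0.0006, "y": -0.0016, "z": 0, "ax": 0, "ay": 0, "az": 0, "jaw": 0},
    {"x": 0.0008, "y": -0.0024, "z": 0, "ax": 0, "ay": 0, "az": 0, "jaw": 0},
    {"x": 0.0011, "y": -0.0031, "z": 0, "ax": 0, "ay": 0, "az": 0, "jaw": 0},
    {"x": 0.0015, "y": -0.0039, "z": 0, "ax": 0, "ay": 0, "az": 0, "jaw": 0},
    {"x": 0.0018, "y": -0.0047, "z": 0, "ax": 0, "ay": 0, "az": 0, "jaw": 0},
    {"x": 0.0021, "y": -0.0054, "z": 0, "ax": 0, "ay": 0, "az": 0, "jaw": 0},
    {"x": 0.0024, "y": -0.0062, "z": 0, "ax": 0, "ay": 0, "az": 0, "jaw": 0},
    {"x": 0.0027, "y": -0.007, "z": 0, "ax": 0, "ay": 0, "az": 0, "jaw": 0},
    {"x": 0.003, "y": -0.0079, "z": 0, "ax": 0, "ay": 0, "az": 0, "jaw": 0},
    {"x": 0.0032, "y": -0.0087, "z": 0, "ax": 0, "ay": 0, "az": 0, "jaw": 0},
    {"x": 0.0034, "y": -0.0095, "z": 0, "ax": 0, "ay": 0, "az": 0, "jaw": 0},
  ],
)

```text
clock: 21.2
eef_pos: [0.5765, -0.1307, 0.1886]
ee_rot: [0.001, 0.997, 0.081, -0.001]
force: [-5.3, -1.4, -0.2]
gripper_width: 0.0194
gripper_force: 58.7
```

```bash
python3 nx.py 18 4.2
```

```text
t 21.2 p [ 0.5765 -0.1307  0.1886] yaw 0.163 tilt [-0.0017 -0.0013] F [-5.3  -1.43 -0.21] w 0.0194 g 58.7
theta 3.4 Fn 5.36 Ft -1.11 r0 mm 30.12
coef mm [30.88 -1.16  1.82  0.15  1.33]
1 x -0.0 y -0.9 (mm); 2 x -0.1 y -1.7 (mm); 3 x -0.1 y -2.6 (mm); 4 x -0.0 y -3.5 (mm); 5 x 0.1 y -4.3 (mm); 6 x 0.2 y -5.2 (mm); 7 x 0.2 y -6.1 (mm); 8 x 0.2 y -7.0 (mm); 9 x 0.3 y -7.9 (mm); 10 x 0.2 y -8.8 (mm); 11 x 0.2 y -9.6 (mm); 12 x 0.1 y -10.5 (mm); z 0.3
```

>>> play_rows(
  commands=[
    {"x": 0, "y": -0.0009, "z": 0, "ax": 0, "ay": 0, "az": 0, "jaw": 0},
    {"x": 0, "y": -0.0017, "z": 0.0001, "ax": 0, "ay": 0, "az": 0, "jaw": 0},
    {"x": 0, "y": -0.0026, "z": 0.0002, "ax": 0, "ay": 0, "az": 0, "jaw": 0},
    {"x": 0, "y": -0.0035, "z": 0.0002, "ax": 0, "ay": 0, "az": 0, "jaw": 0},
    {"x": 0.0001, "y": -0.0043, "z": 0.0002, "ax": 0, "ay": 0, "az": 0, "jaw": 0},
    {"x": 0.0002, "y": -0.0052, "z": 0.0002, "ax": 0, "ay": 0, "az": 0, "jaw": 0},
    {"x": 0.0002, "y": -0.0061, "z": 0.0002, "ax": 0, "ay": 0, "az": 0, "jaw": 0},
    {"x": 0.0002, "y": -0.007, "z": 0.0002, "ax": 0, "ay": 0, "az": 0, "jaw": 0},
    {"x": 0.0003, "y": -0.0079, "z": 0.0002, "ax": 0, "ay": 0, "az": 0, "jaw": 0},
    {"x": 0.0002, "y": -0.0088, "z": 0.0002, "ax": 0, "ay": 0, "az": 0, "jaw": 0},
    {"x": 0.0002, "y": -0.0096, "z": 0.0002, "ax": 0, "ay": 0, "az": 0, "jaw": 0},
    {"x": 0.0001, "y": -0.0105, "z": 0.0002, "ax": 0, "ay": 0, "az": 0, "jaw": 0},
  ],
)

```text
clock: 22.4
eef_pos: [0.5758, -0.1199, 0.1887]
ee_rot: [0.0, 0.997, 0.082, 0.0]
force: [-3.9, -2.6, -1.2]
gripper_width: 0.0193
gripper_force: 58.7
```

```bash
python3 nx.py 18 4.2
```

```text
t 22.4 p [ 0.5758 -0.1199  0.1887] yaw 0.1633 tilt [ 0.0001 -0.0009] F [-3.87 -2.59 -1.18] w 0.0193 g 58.7
theta 21.7 Fn 4.92 Ft -0.93 r0 mm 31.9
coef mm [ 3.111e+01 -1.130e+00  2.180e+00 -1.000e-02  1.370e+00]
1 x -0.3 y -0.9 (mm); 2 x -0.5 y -1.7 (mm); 3 x -0.9 y -2.6 (mm); 4 x -1.0 y -3.5 (mm); 5 x -1.2 y -4.4 (mm); 6 x -1.5 y -5.3 (mm); 7 x -1.7 y -6.2 (mm); 8 x -2.0 y -7.0 (mm); 9 x -2.3 y -7.9 (mm); 10 x -2.6 y -8.8 (mm); 11 x -3.0 y -9.6 (mm); 12 x -3.4 y -10.5 (mm); z 0.4
```

>>> play_rows(
  commands=[
    {"x": -0.0003, "y": -0.0009, "z": 0, "ax": 0, "ay": 0, "az": 0, "jaw": 0},
    {"x": -0.0005, "y": -0.0017, "z": 0.0001, "ax": 0, "ay": 0, "az": 0, "jaw": 0},
    {"x": -0.0008, "y": -0.0026, "z": 0.0002, "ax": 0, "ay": 0, "az": 0, "jaw": 0},
    {"x": -0.001, "y": -0.0035, "z": 0.0003, "ax": 0, "ay": 0, "az": 0, "jaw": 0},
    {"x": -0.0012, "y": -0.0044, "z": 0.0003, "ax": 0, "ay": 0, "az": 0, "jaw": 0},
    {"x": -0.0015, "y": -0.0053, "z": 0.0004, "ax": 0, "ay": 0, "az": 0, "jaw": 0},
    {"x": -0.0017, "y": -0.0062, "z": 0.0004, "ax": 0, "ay": 0, "az": 0, "jaw": 0},
    {"x": -0.002, "y": -0.007, "z": 0.0004, "ax": 0, "ay": 0, "az": 0, "jaw": 0},
    {"x": -0.0023, "y": -0.0079, "z": 0.0004, "ax": 0, "ay": 0, "az": 0, "jaw": 0},
    {"x": -0.0026, "y": -0.0088, "z": 0.0004, "ax": 0, "ay": 0, "az": 0, "jaw": 0},
    {"x": -0.003, "y": -0.0096, "z": 0.0004, "ax": 0, "ay": 0, "az": 0, "jaw": 0},
    {"x": -0.0034, "y": -0.0105, "z": 0.0004, "ax": 0, "ay": 0, "az": 0, "jaw": 0},
  ],
)

```text
clock: 23.6
eef_pos: [0.5708, -0.1095, 0.1883]
ee_rot: [0.0, 0.997, 0.082, 0.0]
force: [-2.7, -4.2, 0.1]
gripper_width: 0.0193
gripper_force: 58.8
```

```bash
python3 nx.py 18 4.2
```

```text
t 23.6 p [ 0.5708 -0.1095  0.1883] yaw 0.1637 tilt [ 0.0002 -0.0001] F [-2.7  -4.22  0.05] w 0.0193 g 58.8
theta 40.9 Fn 4.63 Ft -1.07 r0 mm 33.11
coef mm [31.14 -1.13  2.23 -0.04  1.37]
1 x -0.5 y -0.8 (mm); 2 x -1.1 y -1.6 (mm); 3 x -1.6 y -2.3 (mm); 4 x -2.1 y -3.1 (mm); 5 x -2.7 y -3.9 (mm); 6 x -3.2 y -4.6 (mm); 7 x -3.8 y -5.4 (mm); 8 x -4.4 y -6.1 (mm); 9 x -5.0 y -6.8 (mm); 10 x -5.7 y -7.5 (mm); 11 x -6.4 y -8.1 (mm); 12 x -7.1 y -8.8 (mm); z 0.0
```

>>> play_rows(
  commands=[
    {"x": -0.0005, "y": -0.0008, "z": 0, "ax": 0, "ay": 0, "az": 0, "jaw": 0},
    {"x": -0.0011, "y": -0.0016, "z": 0, "ax": 0, "ay": 0, "az": 0, "jaw": 0},
    {"x": -0.0016, "y": -0.0023, "z": 0, "ax": 0, "ay": 0, "az": 0, "jaw": 0},
    {"x": -0.0021, "y": -0.0031, "z": 0, "ax": 0, "ay": 0, "az": 0, "jaw": 0},
    {"x": -0.0027, "y": -0.0039, "z": 0, "ax": 0, "ay": 0, "az": 0, "jaw": 0},
    {"x": -0.0032, "y": -0.0046, "z": 0, "ax": 0, "ay": 0, "az": 0, "jaw": 0},
    {"x": -0.0038, "y": -0.0054, "z": 0, "ax": 0, "ay": 0, "az": 0, "jaw": 0},
    {"x": -0.0044, "y": -0.0061, "z": 0, "ax": 0, "ay": 0, "az": 0, "jaw": 0},
    {"x": -0.005, "y": -0.0068, "z": 0, "ax": 0, "ay": 0, "az": 0, "jaw": 0},
    {"x": -0.0057, "y": -0.0075, "z": 0, "ax": 0, "ay": 0, "az": 0, "jaw": 0},
    {"x": -0.0064, "y": -0.0081, "z": 0, "ax": 0, "ay": 0, "az": 0, "jaw": 0},
    {"x": -0.0071, "y": -0.0088, "z": 0, "ax": 0, "ay": 0, "az": 0, "jaw": 0},
  ],
)

```text
clock: 24.8
eef_pos: [0.5624, -0.102, 0.1884]
ee_rot: [0.0, 0.997, 0.082, 0.0]
force: [-1.9, -4.0, -0.2]
gripper_width: 0.0193
gripper_force: 58.9
```

```bash
python3 nx.py 18 4.2
```

```text
t 24.8 p [ 0.5624 -0.102   0.1884] yaw 0.1637 tilt [ 0.0004 -0.0001] F [-1.89 -4.03 -0.23] w 0.0193 g 58.9
theta 59.2 Fn 4.4 Ft -1.4 r0 mm 33.54
coef mm [31.09 -1.11  2.15  0.    1.39]
1 x -0.7 y -0.6 (mm); 2 x -1.5 y -1.2 (mm); 3 x -2.3 y -1.7 (mm); 4 x -3.0 y -2.3 (mm); 5 x -3.8 y -2.8 (mm); 6 x -4.6 y -3.3 (mm); 7 x -5.4 y -3.8 (mm); 8 x -6.3 y -4.2 (mm); 9 x -7.1 y -4.6 (mm); 10 x -8.0 y -5.0 (mm); 11 x -8.8 y -5.4 (mm); 12 x -9.7 y -5.7 (mm); z 0.1
```

>>> play_rows(
  commands=[
    {"x": -0.0007, "y": -0.0006, "z": 0, "ax": 0, "ay": 0, "az": 0, "jaw": 0},
    {"x": -0.0015, "y": -0.0012, "z": 0, "ax": 0, "ay": 0, "az": 0, "jaw": 0},
    {"x": -0.0023, "y": -0.0017, "z": 0, "ax": 0, "ay": 0, "az": 0, "jaw": 0},
    {"x": -0.003, "y": -0.0023, "z": 0, "ax": 0, "ay": 0, "az": 0, "jaw": 0},
    {"x": -0.0038, "y": -0.0028, "z": 0, "ax": 0, "ay": 0, "az": 0, "jaw": 0},
    {"x": -0.0046, "y": -0.0033, "z": 0, "ax": 0, "ay": 0, "az": 0, "jaw": 0},
    {"x": -0.0054, "y": -0.0038, "z": 0, "ax": 0, "ay": 0, "az": 0, "jaw": 0},
    {"x": -0.0063, "y": -0.0042, "z": 0, "ax": 0, "ay": 0, "az": 0, "jaw": 0},
    {"x": -0.0071, "y": -0.0046, "z": 0, "ax": 0, "ay": 0, "az": 0, "jaw": 0},
    {"x": -0.008, "y": -0.005, "z": 0, "ax": 0, "ay": 0, "az": 0, "jaw": 0},
    {"x": -0.0088, "y": -0.0054, "z": 0, "ax": 0, "ay": 0, "az": 0, "jaw": 0},
    {"x": -0.0097, "y": -0.0057, "z": 0, "ax": 0, "ay": 0, "az": 0, "jaw": 0},
  ],
)

```text
clock: 26.0
eef_pos: [0.5523, -0.0982, 0.1885]
ee_rot: [0.0, 0.997, 0.082, 0.001]
force: [1.0, -6.2, -0.8]
gripper_width: 0.0193
gripper_force: 59.0
```

```bash
python3 nx.py 18 4.4
```

```text
t 26.0 p [ 0.5523 -0.0982  0.1885] yaw 0.1636 tilt [ 0.0014 -0.0004] F [ 0.99 -6.17 -0.81] w 0.0193 g 59.0
theta 76.8 Fn 5.31 Ft -2.02 r0 mm 32.85
coef mm [30.95 -1.02  1.92  0.13  1.5 ]
1 x -0.9 y -0.2 (mm); 2 x -1.8 y -0.4 (mm); 3 x -2.8 y -0.6 (mm); 4 x -3.7 y -0.9 (mm); 5 x -4.6 y -1.1 (mm); 6 x -5.5 y -1.3 (mm); 7 x -6.4 y -1.4 (mm); 8 x -7.3 y -1.6 (mm); 9 x -8.2 y -1.7 (mm); 10 x -9.2 y -1.7 (mm); 11 x -10.1 y -1.8 (mm); 12 x -11.0 y -1.8 (mm); z 0.2
```

>>> play_rows(
  commands=[
    {"x": -0.0009, "y": -0.0001, "z": 0, "ax": 0, "ay": 0, "az": 0, "jaw": 0},
    {"x": -0.0018, "y": -0.0003, "z": 0, "ax": 0, "ay": 0, "az": 0, "jaw": 0},
    {"x": -0.0027, "y": -0.0005, "z": 0.0001, "ax": 0, "ay": 0, "az": 0, "jaw": 0},
    {"x": -0.0036, "y": -0.0007, "z": 0.0002, "ax": 0, "ay": 0, "az": 0, "jaw": 0},
    {"x": -0.0045, "y": -0.0009, "z": 0.0002, "ax": 0, "ay": 0, "az": 0, "jaw": 0},
    {"x": -0.0055, "y": -0.0011, "z": 0.0002, "ax": 0, "ay": 0, "az": 0, "jaw": 0},
    {"x": -0.0064, "y": -0.0012, "z": 0.0002, "ax": 0, "ay": 0, "az": 0, "jaw": 0},
    {"x": -0.0073, "y": -0.0014, "z": 0.0002, "ax": 0, "ay": 0, "az": 0, "jaw": 0},
    {"x": -0.0082, "y": -0.0015, "z": 0.0002, "ax": 0, "ay": 0, "az": 0, "jaw": 0},
    {"x": -0.0092, "y": -0.0015, "z": 0.0002, "ax": 0, "ay": 0, "az": 0, "jaw": 0},
    {"x": -0.0101, "y": -0.0016, "z": 0.0002, "ax": 0, "ay": 0, "az": 0, "jaw": 0},
    {"x": -0.011, "y": -0.0016, "z": 0.0002, "ax": 0, "ay": 0, "az": 0, "jaw": 0},
  ],
)

```text
clock: 27.2
eef_pos: [0.542, -0.098, 0.1886]
ee_rot: [0.0, 0.997, 0.082, 0.002]
force: [2.2, -4.8, -0.1]
gripper_width: 0.0197
gripper_force: 59.0
```

```bash
python3 nx.py 18 4.4
```

```text
t 27.2 p [ 0.542  -0.098   0.1886] yaw 0.1639 tilt [ 0.0032 -0.    ] F [ 2.16 -4.8  -0.12] w 0.0197 g 59.0
theta 93.7 Fn 4.81 Ft -2.04 r0 mm 32.28
coef mm [30.9  -0.98  1.84  0.17  1.56]
1 x -0.9 y 0.0 (mm); 2 x -1.8 y 0.0 (mm); 3 x -2.8 y 0.1 (mm); 4 x -3.7 y 0.1 (mm); 5 x -4.6 y 0.2 (mm); 6 x -5.5 y 0.3 (mm); 7 x -6.4 y 0.4 (mm); 8 x -7.3 y 0.6 (mm); 9 x -8.2 y 0.7 (mm); 10 x -9.1 y 0.9 (mm); 11 x -9.9 y 1.1 (mm); 12 x -10.8 y 1.4 (mm); z 0.3
```

>>> play_rows(
  commands=[
    {"x": -0.0009, "y": 0, "z": 0, "ax": 0, "ay": 0, "az": 0, "jaw": 0},
    {"x": -0.0018, "y": 0.0001, "z": 0, "ax": 0, "ay": 0, "az": 0, "jaw": 0},
    {"x": -0.0028, "y": 0.0001, "z": 0.0001, "ax": 0, "ay": 0, "az": 0, "jaw": 0},
    {"x": -0.0037, "y": 0.0002, "z": 0.0002, "ax": 0, "ay": 0, "az": 0, "jaw": 0},
    {"x": -0.0046, "y": 0.0003, "z": 0.0003, "ax": 0, "ay": 0, "az": 0, "jaw": 0},
    {"x": -0.0055, "y": 0.0004, "z": 0.0003, "ax": 0, "ay": 0, "az": 0, "jaw": 0},
    {"x": -0.0064, "y": 0.0005, "z": 0.0003, "ax": 0, "ay": 0, "az": 0, "jaw": 0},
    {"x": -0.0073, "y": 0.0007, "z": 0.0003, "ax": 0, "ay": 0, "az": 0, "jaw": 0},
    {"x": -0.0082, "y": 0.0008, "z": 0.0003, "ax": 0, "ay": 0, "az": 0, "jaw": 0},
    {"x": -0.0091, "y": 0.001, "z": 0.0003, "ax": 0, "ay": 0, "az": 0, "jaw": 0},
    {"x": -0.0099, "y": 0.0012, "z": 0.0003, "ax": 0, "ay": 0, "az": 0, "jaw": 0},
    {"x": -0.0108, "y": 0.0015, "z": 0.0003, "ax": 0, "ay": 0, "az": 0, "jaw": 0},
  ],
)

```text
clock: 28.4
eef_pos: [0.5323, -0.1009, 0.1886]
ee_rot: [-0.0, 0.997, 0.082, 0.002]
force: [2.7, -3.4, 0.3]
gripper_width: 0.0189
gripper_force: 59.0
```

```bash
python3 nx.py 18 4.4
```

```text
t 28.4 p [ 0.5323 -0.1009  0.1886] yaw 0.1643 tilt [0.0046 0.0005] F [ 2.72 -3.43  0.34] w 0.0189 g 59.0
theta 110.7 Fn 4.71 Ft -1.96 r0 mm 31.53
coef mm [30.87 -0.94  1.8   0.18  1.6 ]
1 x -0.9 y 0.2 (mm); 2 x -1.7 y 0.5 (mm); 3 x -2.6 y 0.8 (mm); 4 x -3.4 y 1.1 (mm); 5 x -4.3 y 1.4 (mm); 6 x -5.1 y 1.7 (mm); 7 x -5.9 y 2.1 (mm); 8 x -6.7 y 2.5 (mm); 9 x -7.5 y 2.8 (mm); 10 x -8.3 y 3.3 (mm); 11 x -9.1 y 3.7 (mm); 12 x -9.8 y 4.1 (mm); z 0.3
```

>>> play_rows(
  commands=[
    {"x": -0.0009, "y": 0.0002, "z": 0, "ax": 0, "ay": 0, "az": 0, "jaw": 0},
    {"x": -0.0017, "y": 0.0005, "z": 0, "ax": 0, "ay": 0, "az": 0, "jaw": 0},
    {"x": -0.0026, "y": 0.0008, "z": 0.0001, "ax": 0, "ay": 0, "az": 0, "jaw": 0},
    {"x": -0.0034, "y": 0.0011, "z": 0.0002, "ax": 0, "ay": 0, "az": 0, "jaw": 0},
    {"x": -0.0043, "y": 0.0014, "z": 0.0003, "ax": 0, "ay": 0, "az": 0, "jaw": 0},
    {"x": -0.0051, "y": 0.0017, "z": 0.0003, "ax": 0, "ay": 0, "az": 0, "jaw": 0},
    {"x": -0.0059, "y": 0.0021, "z": 0.0003, "ax": 0, "ay": 0, "az": 0, "jaw": 0},
    {"x": -0.0067, "y": 0.0025, "z": 0.0003, "ax": 0, "ay": 0, "az": 0, "jaw": 0},
    {"x": -0.0075, "y": 0.0028, "z": 0.0003, "ax": 0, "ay": 0, "az": 0, "jaw": 0},
    {"x": -0.0083, "y": 0.0033, "z": 0.0003, "ax": 0, "ay": 0, "az": 0, "jaw": 0},
    {"x": -0.0091, "y": 0.0037, "z": 0.0003, "ax": 0, "ay": 0, "az": 0, "jaw": 0},
    {"x": -0.0098, "y": 0.0041, "z": 0.0003, "ax": 0, "ay": 0, "az": 0, "jaw": 0},
  ],
)

```text
clock: 29.6
eef_pos: [0.5238, -0.1061, 0.1884]
ee_rot: [-0.0, 0.997, 0.082, 0.003]
force: [4.7, -3.1, -0.5]
gripper_width: 0.0194
gripper_force: 59.0
```

```bash
python3 nx.py 18 4.4
```

```text
t 29.6 p [ 0.5238 -0.1061  0.1884] yaw 0.1646 tilt [0.0057 0.0009] F [ 4.68 -3.08 -0.46] w 0.0194 g 59.0
theta 127.7 Fn 5.09 Ft -1.7 r0 mm 30.9
coef mm [30.84 -0.9   1.76  0.18  1.66]
1 x -0.7 y 0.5 (mm); 2 x -1.5 y 1.0 (mm); 3 x -2.2 y 1.5 (mm); 4 x -2.9 y 2.0 (mm); 5 x -3.6 y 2.5 (mm); 6 x -4.3 y 3.1 (mm); 7 x -5.0 y 3.6 (mm); 8 x -5.7 y 4.2 (mm); 9 x -6.4 y 4.8 (mm); 10 x -7.0 y 5.3 (mm); 11 x -7.7 y 5.9 (mm); 12 x -8.3 y 6.6 (mm); z 0.1
```

>>> play_rows(
  commands=[
    {"x": -0.0007, "y": 0.0005, "z": 0, "ax": 0, "ay": 0, "az": 0, "jaw": 0},
    {"x": -0.0015, "y": 0.001, "z": 0, "ax": 0, "ay": 0, "az": 0, "jaw": 0},
    {"x": -0.0022, "y": 0.0015, "z": 0.0001, "ax": 0, "ay": 0, "az": 0, "jaw": 0},
    {"x": -0.0029, "y": 0.002, "z": 0.0001, "ax": 0, "ay": 0, "az": 0, "jaw": 0},
    {"x": -0.0036, "y": 0.0025, "z": 0.0001, "ax": 0, "ay": 0, "az": 0, "jaw": 0},
    {"x": -0.0043, "y": 0.0031, "z": 0.0001, "ax": 0, "ay": 0, "az": 0, "jaw": 0},
    {"x": -0.005, "y": 0.0036, "z": 0.0001, "ax": 0, "ay": 0, "az": 0, "jaw": 0},
    {"x": -0.0057, "y": 0.0042, "z": 0.0001, "ax": 0, "ay": 0, "az": 0, "jaw": 0},
    {"x": -0.0064, "y": 0.0048, "z": 0.0001, "ax": 0, "ay": 0, "az": 0, "jaw": 0},
    {"x": -0.007, "y": 0.0053, "z": 0.0001, "ax": 0, "ay": 0, "az": 0, "jaw": 0},
    {"x": -0.0077, "y": 0.0059, "z": 0.0001, "ax": 0, "ay": 0, "az": 0, "jaw": 0},
    {"x": -0.0083, "y": 0.0066, "z": 0.0001, "ax": 0, "ay": 0, "az": 0, "jaw": 0},
  ],
)

```text
clock: 30.8
eef_pos: [0.5168, -0.1134, 0.1883]
ee_rot: [-0.0, 0.997, 0.082, 0.003]
force: [4.7, -0.8, -0.2]
gripper_width: 0.0193
gripper_force: 59.0
```

```bash
python3 nx.py 18 4.4
```

```text
t 30.8 p [ 0.5168 -0.1134  0.1883] yaw 0.1651 tilt [0.0057 0.0014] F [ 4.7  -0.77 -0.17] w 0.0193 g 59.0
theta 145.3 Fn 4.92 Ft -1.6 r0 mm 30.93
coef mm [30.83 -0.88  1.75  0.17  1.68]
1 x -0.6 y 0.7 (mm); 2 x -1.1 y 1.4 (mm); 3 x -1.7 y 2.1 (mm); 4 x -2.2 y 2.7 (mm); 5 x -2.8 y 3.4 (mm); 6 x -3.3 y 4.1 (mm); 7 x -3.9 y 4.8 (mm); 8 x -4.4 y 5.6 (mm); 9 x -4.9 y 6.3 (mm); 10 x -5.3 y 7.0 (mm); 11 x -5.8 y 7.8 (mm); 12 x -6.2 y 8.6 (mm); z 0.0
```

>>> play_rows(
  commands=[
    {"x": -0.0006, "y": 0.0007, "z": 0, "ax": 0, "ay": 0, "az": 0, "jaw": 0},
    {"x": -0.0011, "y": 0.0014, "z": 0, "ax": 0, "ay": 0, "az": 0, "jaw": 0},
    {"x": -0.0017, "y": 0.0021, "z": 0, "ax": 0, "ay": 0, "az": 0, "jaw": 0},
    {"x": -0.0022, "y": 0.0027, "z": 0, "ax": 0, "ay": 0, "az": 0, "jaw": 0},
    {"x": -0.0028, "y": 0.0034, "z": 0, "ax": 0, "ay": 0, "az": 0, "jaw": 0},
    {"x": -0.0033, "y": 0.0041, "z": 0, "ax": 0, "ay": 0, "az": 0, "jaw": 0},
    {"x": -0.0039, "y": 0.0048, "z": 0, "ax": 0, "ay": 0, "az": 0, "jaw": 0},
    {"x": -0.0044, "y": 0.0056, "z": 0, "ax": 0, "ay": 0, "az": 0, "jaw": 0},
    {"x": -0.0049, "y": 0.0063, "z": 0, "ax": 0, "ay": 0, "az": 0, "jaw": 0},
    {"x": -0.0053, "y": 0.007, "z": 0, "ax": 0, "ay": 0, "az": 0, "jaw": 0},
    {"x": -0.0058, "y": 0.0078, "z": 0, "ax": 0, "ay": 0, "az": 0, "jaw": 0},
    {"x": -0.0062, "y": 0.0086, "z": 0, "ax": 0, "ay": 0, "az": 0, "jaw": 0},
  ],
)

```text
clock: 32.0
eef_pos: [0.5119, -0.1227, 0.1882]
ee_rot: [-0.001, 0.997, 0.083, 0.003]
force: [5.0, 0.2, -0.8]
gripper_width: 0.0192
gripper_force: 59.0
```

```bash
python3 nx.py 18 4.4
```

```text
t 32.0 p [ 0.5119 -0.1227  0.1882] yaw 0.1653 tilt [0.0052 0.0017] F [ 4.97  0.15 -0.81] w 0.0192 g 59.0
theta 163.3 Fn 4.9 Ft -1.44 r0 mm 31.31
coef mm [30.83 -0.88  1.75  0.16  1.68]
1 x -0.4 y 0.8 (mm); 2 x -0.7 y 1.7 (mm); 3 x -1.0 y 2.5 (mm); 4 x -1.4 y 3.3 (mm); 5 x -1.7 y 4.1 (mm); 6 x -2.0 y 5.0 (mm); 7 x -2.3 y 5.8 (mm); 8 x -2.6 y 6.7 (mm); 9 x -2.8 y 7.5 (mm); 10 x -3.1 y 8.4 (mm); 11 x -3.3 y 9.3 (mm); 12 x -3.4 y 10.2 (mm); z -0.1
```

>>> play_rows(
  commands=[
    {"x": -0.0004, "y": 0.0008, "z": 0, "ax": 0, "ay": 0, "az": 0, "jaw": 0},
    {"x": -0.0007, "y": 0.0017, "z": 0, "ax": 0, "ay": 0, "az": 0, "jaw": 0},
    {"x": -0.001, "y": 0.0025, "z": 0, "ax": 0, "ay": 0, "az": 0, "jaw": 0},
    {"x": -0.0014, "y": 0.0033, "z": 0, "ax": 0, "ay": 0, "az": 0, "jaw": 0},
    {"x": -0.0017, "y": 0.0041, "z": 0, "ax": 0, "ay": 0, "az": 0, "jaw": 0},
    {"x": -0.002, "y": 0.005, "z": 0, "ax": 0, "ay": 0, "az": 0, "jaw": 0},
    {"x": -0.0023, "y": 0.0058, "z": 0, "ax": 0, "ay": 0, "az": 0, "jaw": 0},
    {"x": -0.0026, "y": 0.0067, "z": 0, "ax": 0, "ay": 0, "az": 0, "jaw": 0},
    {"x": -0.0028, "y": 0.0075, "z": 0, "ax": 0, "ay": 0, "az": 0, "jaw": 0},
    {"x": -0.0031, "y": 0.0084, "z": 0, "ax": 0, "ay": 0, "az": 0, "jaw": 0},
    {"x": -0.0033, "y": 0.0093, "z": 0, "ax": 0, "ay": 0, "az": 0, "jaw": 0},
    {"x": -0.0034, "y": 0.0102, "z": 0, "ax": 0, "ay": 0, "az": 0, "jaw": 0},
  ],
)

```text
clock: 33.2
eef_pos: [0.5099, -0.1329, 0.188]
ee_rot: [-0.001, 0.997, 0.083, 0.002]
force: [4.4, -0.4, -0.5]
gripper_width: 0.0192
gripper_force: 59.0
```

```bash
python3 nx.py 18 4.4
```

```text
t 33.2 p [ 0.5099 -0.1329  0.188 ] yaw 0.1656 tilt [0.0043 0.0023] F [ 4.39 -0.44 -0.48] w 0.0192 g 59.0
theta 180.9 Fn 4.79 Ft -1.48 r0 mm 31.91
coef mm [30.83 -0.88  1.75  0.16  1.68]
1 x -0.1 y 0.9 (mm); 2 x -0.1 y 1.8 (mm); 3 x -0.2 y 2.7 (mm); 4 x -0.3 y 3.6 (mm); 5 x -0.3 y 4.5 (mm); 6 x -0.4 y 5.4 (mm); 7 x -0.4 y 6.3 (mm); 8 x -0.4 y 7.3 (mm); 9 x -0.3 y 8.2 (mm); 10 x -0.2 y 9.1 (mm); 11 x -0.1 y 10.0 (mm); 12 x -0.0 y 10.9 (mm); z -0.3
```

>>> play_rows(
  commands=[
    {"x": -0.0001, "y": 0.0009, "z": 0, "ax": 0, "ay": 0, "az": 0, "jaw": 0},
    {"x": -0.0001, "y": 0.0018, "z": 0, "ax": 0, "ay": 0, "az": 0, "jaw": 0},
    {"x": -0.0002, "y": 0.0027, "z": -0.0001, "ax": 0, "ay": 0, "az": 0, "jaw": 0},
    {"x": -0.0003, "y": 0.0036, "z": -0.0002, "ax": 0, "ay": 0, "az": 0, "jaw": 0},
    {"x": -0.0003, "y": 0.0045, "z": -0.0002, "ax": 0, "ay": 0, "az": 0, "jaw": 0},
    {"x": -0.0004, "y": 0.0054, "z": -0.0002, "ax": 0, "ay": 0, "az": 0, "jaw": 0},
    {"x": -0.0004, "y": 0.0063, "z": -0.0002, "ax": 0, "ay": 0, "az": 0, "jaw": 0},
    {"x": -0.0004, "y": 0.0073, "z": -0.0002, "ax": 0, "ay": 0, "az": 0, "jaw": 0},
    {"x": -0.0003, "y": 0.0082, "z": -0.0002, "ax": 0, "ay": 0, "az": 0, "jaw": 0},
    {"x": -0.0002, "y": 0.0091, "z": -0.0002, "ax": 0, "ay": 0, "az": 0, "jaw": 0},
    {"x": -0.0001, "y": 0.01, "z": -0.0002, "ax": 0, "ay": 0, "az": 0, "jaw": 0},
    {"x": 0, "y": 0.0109, "z": -0.0002, "ax": 0, "ay": 0, "az": 0, "jaw": 0},
  ],
)

```text
clock: 34.4
eef_pos: [0.5111, -0.1433, 0.188]
ee_rot: [-0.001, 0.997, 0.083, 0.002]
force: [3.5, 3.4, -0.7]
gripper_width: 0.0191
gripper_force: 58.9
```

```bash
python3 nx.py 10 4.4
```

```text
t 34.4 p [ 0.5111 -0.1433  0.188 ] yaw 0.1657 tilt [0.003  0.0028] F [ 3.48  3.44 -0.68] w 0.0191 g 58.9
theta 198.6 Fn 5.25 Ft -1.59 r0 mm 32.17
coef mm [30.83 -0.87  1.75  0.16  1.68]
1 x 0.2 y 0.5 (mm); 2 x 0.4 y 1.0 (mm); 3 x 0.7 y 1.4 (mm); 4 x 0.8 y 1.9 (mm); 5 x 0.9 y 2.4 (mm); 6 x 1.0 y 2.9 (mm); 7 x 1.1 y 3.4 (mm); 8 x 1.3 y 3.9 (mm); 9 x 1.4 y 4.4 (mm); 10 x 1.6 y 4.9 (mm); 11 x 1.7 y 5.3 (mm); 12 x 1.9 y 5.8 (mm); z -0.3
```

>>> play_rows(
  commands=[
    {"x": 0.0002, "y": 0.0009, "z": 0, "ax": 0, "ay": 0, "az": 0, "jaw": 0},
    {"x": 0.0004, "y": 0.0018, "z": 0, "ax": 0, "ay": 0, "az": 0, "jaw": 0},
    {"x": 0.0008, "y": 0.0027, "z": 0, "ax": 0, "ay": 0, "az": 0, "jaw": 0},
    {"x": 0.0011, "y": 0.0034, "z": 0, "ax": 0, "ay": 0, "az": 0, "jaw": 0},
    {"x": 0.003, "y": 0.003, "z": 0, "ax": 0, "ay": 0, "az": 0, "jaw": 0},
    {"x": 0.006, "y": 0.002, "z": 0, "ax": 0, "ay": 0, "az": 0, "jaw": 0},
    {"x": 0.009, "y": 0.001, "z": 0, "ax": 0, "ay": 0, "az": 0, "jaw": 0},
    {"x": 0.0115, "y": 0.0005, "z": 0, "ax": 0, "ay": 0, "az": 0, "jaw": 0},
    {"x": 0.0125, "y": 0.0005, "z": 0, "ax": 0, "ay": 0, "az": 0, "jaw": 0},
    {"x": 0.0125, "y": 0.0005, "z": 0, "ax": 0, "ay": 0, "az": 0, "jaw": 0},
  ],
)

```text
clock: 35.4
eef_pos: [0.5219, -0.1442, 0.1874]
ee_rot: [-0.0, 0.997, 0.082, -0.0]
force: [-1.1, 0.8, -2.5]
gripper_width: 0.0194
gripper_force: 58.8
```

```bash
python3 -c "
from h import *
o,M,p=st([.537,.136,.24]);print(o['ft_torque'])"
```

```text
t 35.4 p [ 0.5219 -0.1442  0.1874] yaw 0.1638 tilt [-0.0005  0.0001] F [-1.09  0.77 -2.51] w 0.0194 g 58.8
tool shift [ 0.0606 -0.274  -0.0526]
[ 4.95046838e-02 -1.04704554e-02 -2.53657420e-06]
```

>>> play_rows(
  commands=[
    {"x": 0, "y": 0, "z": -0.02, "ax": 0, "ay": 0, "az": 0, "jaw": 0},
    {"x": 0, "y": 0, "z": -0.05, "ax": 0, "ay": 0, "az": 0, "jaw": 0},
    {"x": 0.01, "y": -0.03, "z": -0.06, "ax": 0, "ay": 0, "az": 0, "jaw": 0},
    {"x": 0.02, "y": -0.075, "z": -0.06, "ax": 0, "ay": 0, "az": 0, "jaw": 0},
    {"x": 0.03, "y": -0.12, "z": -0.055, "ax": 0, "ay": 0, "az": 0, "jaw": 0},
    {"x": 0.04, "y": -0.165, "z": -0.05, "ax": 0, "ay": 0, "az": 0, "jaw": 0},
    {"x": 0.05, "y": -0.21, "z": -0.03, "ax": 0, "ay": 0, "az": 0, "jaw": 0},
    {"x": 0.06, "y": -0.25, "z": 0, "ax": 0, "ay": 0, "az": 0, "jaw": 0},
    {"x": 0.06, "y": -0.274, "z": 0.03, "ax": 0, "ay": 0, "az": 0, "jaw": 0},
    {"x": 0.06, "y": -0.274, "z": 0.06, "ax": 0, "ay": 0, "az": 0, "jaw": 0},
    {"x": 0.06, "y": -0.274, "z": 0.06, "ax": 0, "ay": 0, "az": 0, "jaw": 0},
    {"x": 0.06, "y": -0.274, "z": 0.06, "ax": 0, "ay": 0, "az": 0, "jaw": 0},
  ],
)

```text
clock: 36.6
eef_pos: [0.5365, 0.1352, 0.1278]
ee_rot: [0.0, 0.997, 0.081, -0.001]
force: [0.9, -1.4, -0.8]
gripper_width: 0.0191
gripper_force: 58.7
```

```bash
python3 - <<'E'
from h import *
o,M,p=st([.5366,.136,.0585]);print(o['ft_torque'])
c=ctrl.camera("side")
u,v=proj(c,p-[0,0,.03]).astype(int);b=np.array([u-35,v-25])
print("tip axis",((proj(c,p+[0,0,-.0445])-b)*10+4.5).round(),"guard",((proj(c,p+[0,0,-.0105])-b)*10+4.5).round(),"hole",((proj(c,[.5366,.136,.048])-b)*10+4.5).round())
save("ins",cv2.resize(c["img"][v-25:v+30,u-35:u+35],None,fx=10,fy=10,interpolation=cv2.INTER_CUBIC))
E
```

```text
t 36.6 p [0.5365 0.1352 0.1278] yaw 0.1631 tilt [-0.001  -0.0007] F [ 0.9  -1.36 -0.84] w 0.0191 g 58.7
tool shift [ 0.0003 -0.0008  0.0693]
[ 0.04486974  0.00147727 -0.04588036]
tip axis [359. 293.] guard [355. 205.] hole [360. 383.]
```

View pics/ins.png

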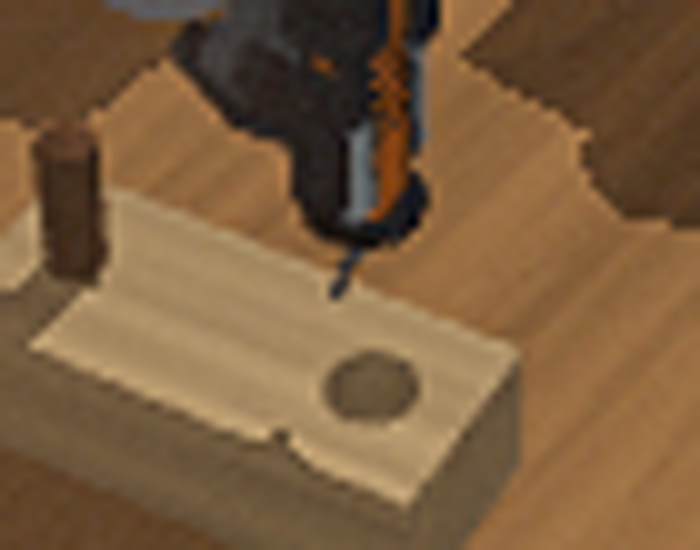

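The hole shows at (372,388) and the guard at about (366,213). Both are off their predictions by the same camera bias, so the tool lines up with the hole. Inserting slowly.

>>> play_rows(
  commands=[
    {"x": 0, "y": -0.0008, "z": 0.01, "ax": 0, "ay": 0, "az": 0, "jaw": 0},
    {"x": 0, "y": -0.0008, "z": 0.02, "ax": 0, "ay": 0, "az": 0, "jaw": 0},
    {"x": 0, "y": -0.0008, "z": 0.03, "ax": 0, "ay": 0, "az": 0, "jaw": 0},
    {"x": 0, "y": -0.0008, "z": 0.038, "ax": 0, "ay": 0, "az": 0, "jaw": 0},
    {"x": 0, "y": -0.0008, "z": 0.044, "ax": 0, "ay": 0, "az": 0, "jaw": 0},
    {"x": 0, "y": -0.0008, "z": 0.05, "ax": 0, "ay": 0, "az": 0, "jaw": 0},
    {"x": 0, "y": -0.0008, "z": 0.054, "ax": 0, "ay": 0, "az": 0, "jaw": 0},
    {"x": 0, "y": -0.0008, "z": 0.057, "ax": 0, "ay": 0, "az": 0, "jaw": 0},
    {"x": 0, "y": -0.0008, "z": 0.06, "ax": 0, "ay": 0, "az": 0, "jaw": 0},
    {"x": 0, "y": -0.0008, "z": 0.062, "ax": 0, "ay": 0, "az": 0, "jaw": 0},
    {"x": 0, "y": -0.0008, "z": 0.062, "ax": 0, "ay": 0, "az": 0, "jaw": 0},
  ],
)

```text
clock: 37.75
eef_pos: [0.5363, 0.1367, 0.0654]
ee_rot: [0.0, 0.997, 0.082, -0.0]
force: [0.3, 0.2, -2.3]
gripper_width: 0.0192
gripper_force: 58.7
```

```bash
python3 -c "
from h import *
o,M,p=st([.5366,.136,.0585]);print(o['ft_torque'])"
```

```text
t 37.75 p [0.5363 0.1367 0.0654] yaw 0.1638 tilt [-0.0002 -0.    ] F [ 0.26  0.16 -2.35] w 0.0192 g 58.7
tool shift [0.0002 0.0008 0.0069]
[-0.02556631  0.02146966  0.02533271]
```

Cone is in the hole without contact. Seating it.

>>> play_rows(
  commands=[
    {"x": 0, "y": 0, "z": 0.002, "ax": 0, "ay": 0, "az": 0, "jaw": 0},
    {"x": 0, "y": 0, "z": 0.004, "ax": 0, "ay": 0, "az": 0, "jaw": 0},
    {"x": 0, "y": 0, "z": 0.0055, "ax": 0, "ay": 0, "az": 0, "jaw": 0},
    {"x": 0, "y": 0, "z": 0.0065, "ax": 0, "ay": 0, "az": 0, "jaw": 0},
    {"x": 0, "y": 0, "z": 0.007, "ax": 0, "ay": 0, "az": 0, "jaw": 0},
    {"x": 0, "y": 0, "z": 0.007, "ax": 0, "ay": 0, "az": 0, "jaw": 0},
  ],
)

```text
clock: 38.35
eef_pos: [0.5363, 0.1367, 0.0586]
ee_rot: [-0.0, 0.997, 0.082, -0.0]
force: [0.2, -0.3, -0.7]
gripper_width: 0.0192
gripper_force: 59.0
```

```bash
python3 -c "
from h import *
o,M,p=st([.5366,.136,.0585]);print(o['ft_torque'])"
```

```text
t 38.35 p [0.5363 0.1367 0.0586] yaw 0.1638 tilt [-0.  0.] F [ 0.16 -0.29 -0.7 ] w 0.0192 g 59.0
tool shift [0.0002 0.0008 0.0001]
[-0.0224116  -0.09552785  0.00160408]
```

Nearly touching (weight just unloading). Press a touch, open, and back off.

>>> play_rows(
  commands=[
    {"x": 0, "y": 0, "z": 0.0005, "ax": 0, "ay": 0, "az": 0, "jaw": 0},
    {"x": 0, "y": 0, "z": 0.0008, "ax": 0, "ay": 0, "az": 0, "jaw": 0},
    {"x": 0, "y": 0, "z": 0.0008, "ax": 0, "ay": 0, "az": 0, "jaw": 30},
    {"x": 0, "y": 0, "z": 0.0005, "ax": 0, "ay": 0, "az": 0, "jaw": 45},
    {"x": 0, "y": 0, "z": 0, "ax": 0, "ay": 0, "az": 0, "jaw": 60},
    {"x": 0, "y": 0, "z": 0, "ax": 0, "ay": 0, "az": 0, "jaw": 75},
    {"x": 0, "y": 0, "z": 0, "ax": 0, "ay": 0, "az": 0, "jaw": 75},
    {"x": 0, "y": 0, "z": 0, "ax": 0, "ay": 0, "az": 0, "jaw": 75},
  ],
)

```text
clock: 39.15
eef_pos: [0.5363, 0.1367, 0.0585]
ee_rot: [-0.0, 0.997, 0.082, -0.0]
force: [-0.1, -0.3, -1.1]
gripper_width: 0.0639
gripper_force: 0.0
```

>>> play_rows(
  commands=[
    {"x": 0, "y": 0, "z": -0.01, "ax": 0, "ay": 0, "az": 0, "jaw": 75},
    {"x": 0, "y": 0, "z": -0.03, "ax": 0, "ay": 0, "az": 0, "jaw": 75},
    {"x": 0, "y": 0, "z": -0.06, "ax": 0, "ay": 0, "az": 0, "jaw": 75},
    {"x": 0, "y": 0, "z": -0.1, "ax": 0, "ay": 0, "az": 0, "jaw": 75},
    {"x": 0, "y": 0, "z": -0.14, "ax": 0, "ay": 0, "az": 0, "jaw": 75},
    {"x": -0.02, "y": 0.04, "z": -0.17, "ax": 0, "ay": 0, "az": 0, "jaw": 75},
    {"x": -0.06, "y": 0.08, "z": -0.18, "ax": 0, "ay": 0, "az": 0, "jaw": 75},
    {"x": -0.08, "y": 0.12, "z": -0.18, "ax": 0, "ay": 0, "az": 0, "jaw": 75},
    {"x": -0.08, "y": 0.12, "z": -0.18, "ax": 0, "ay": 0, "az": 0, "jaw": 75},
    {"x": -0.08, "y": 0.12, "z": -0.18, "ax": 0, "ay": 0, "az": 0, "jaw": 75},
  ],
)

```text
clock: 40.15
eef_pos: [0.4766, 0.0037, 0.2395]
ee_rot: [0.0, 0.997, 0.08, 0.001]
force: [-0.2, 1.1, -0.3]
gripper_width: 0.0641
gripper_force: 0.0
```

```bash
python3 - <<'E'
from h import *
st()
c=ctrl.camera("side")
save("fin",cv2.resize(c["img"][110:290,110:390],None,fx=2.8,fy=2.8,interpolation=cv2.INTER_CUBIC))
E
```

```text
t 40.15 p [0.4766 0.0037 0.2395] yaw 0.1602 tilt [ 0.0012 -0.0006] F [-0.24  1.13 -0.33] w 0.0641 g 0.0
```

View pics/fin.png

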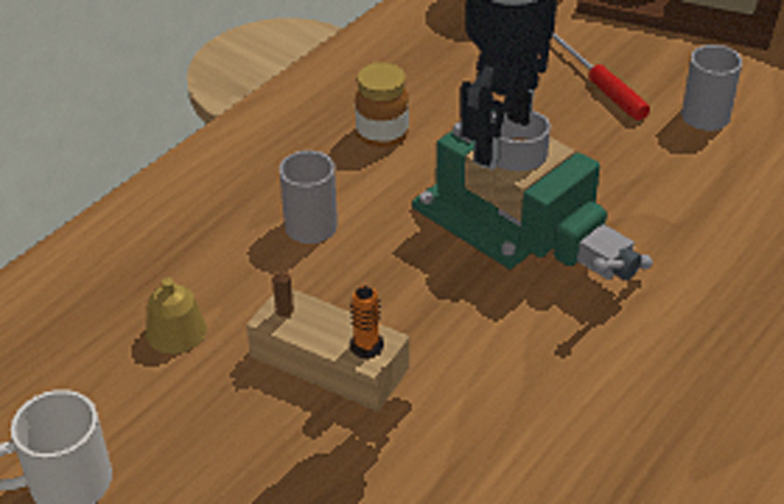

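The tool stands upright in its hole with its guard on the block at (366,345). The other things in view are undisturbed and the gripper is clear. Handing in.

```bash
python3 -c "
from plant import ctrl
print(ctrl.hand_in())"
```

```text
the job is handed in; nothing more can be done
None
```

The hoop's inner edge is deburred once round, anticlockwise and about 20° past the start, at roughly 5–6 N wherever I checked it; the tool is back upright in its hole, nothing else in the final view has moved, and the job is handed in at about 40 s.

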